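Put the pastry mould away: pack, lid on, onto the roller rack

TASK

Lay the wooden pastry mould in the empty rectangular tub and snap the tub's matching lid fully down on both ends. Then set the closed tub lengthwise on the upper half of the sloped roller rack and let it run down until it rests against the stop at the low end. Leave the brush and the smaller lid where they are.

Things in the scene. Friction and masses are not known exactly. Their poses are not given: they have to be found in the camera images.
- tub_center (a point): Open empty tub, white plastic, loose, 0.2 kg: 160 (x) by 100 (y) by 52 mm high, walls and floor 3 mm. Point: its centre, 26 mm above the underside, 26 below the rim; z up out of the mouth. In the middle of each short end wall a rounded spring catch, 50 mm wide, sticks out 5 mm, 18 mm above this point.
- lid_center (a point): The tub's lid, white, 90 g, lying right way up: 180 (x) by 112 mm, 58 high. Point: half-way up, 5 mm above the plate; z up. Handle bar along x, 98 long, 22 wide, top 29 above the point. Skirt goes outside the tub, 1 to 3 mm play, either way round. Rests 16 mm high on the catches; 10 to 20 N down at mid snaps it home, point 35 mm above the tub's centre. Then the handle carries the packed tub.
- mould_center (a point): Pastry mould, dark wood, loose, 0.07 to 0.14 kg, lying flat: 130 mm long (x), 36 high. Block 36 mm wide (y) from x = -65 to +15 mm, then a handle 20 mm wide and thick to x = 65. Point: middle of its length, 18 mm above its underside; centre of mass near x = -13 mm.
- bed: Fixed sloping bed of the steel rack, 12 free rollers. Origin: plane of the roller tops, mid-width, at the inner face of the low end's stop. x runs 10 degrees down to the stop, z square to the bed, up. High end x = -360 mm; guides 122 apart, 20 high; stop 25 high. A tub (its x along this x) runs down by itself; at the stop its centre is x = -80, z = 26. Upper half: centre at x below -160 mm.
- brush_grip (a point): Bystander, not to be disturbed: pastry brush about 160 mm long lying on the table. Point: on its handle; x along its length.
- small_lid_center (a point): Bystander, not to be disturbed: a smaller lid of the same make, 110 by 80 mm, 58 mm high, lying on the table; does not fit the tub. Point: its centre.
Mind the look-alikes: they are no part of the job. Leave any pink look-alike of the part that bears mould_center alone.

How it is judged:
On the way, in this order (a step that is already met when the one before it is completed fails the run):
1. the mould lies inside the tub, let go (x of mould_center in the frame of tub_center between -0.07 and 0.07 m and y of mould_center in the frame of tub_center between -0.045 and 0.045 m and z of mould_center in the frame of tub_center between -0.025 and 0.011 m and contact force between the fingers and mould below 0.1 N), for 0.2 s.
2. the lid is snapped fully down on the tub, with the mould inside (x of lid_center in the frame of tub_center between -0.006 and 0.006 m and y of lid_center in the frame of tub_center between -0.006 and 0.006 m and z of lid_center in the frame of tub_center below 0.039 m and angle between the z axis of lid_center and the z axis of tub_center, either way round below 0.04 rad and angle between lid_center's own z axis and vertical below 0.6 rad and x of mould_center in the frame of tub_center between -0.07 and 0.07 m and y of mould_center in the frame of tub_center between -0.045 and 0.045 m and z of mould_center in the frame of tub_center between -0.025 and 0.011 m), for 0.2 s.
3. the closed tub touches down lengthwise on the upper half of the rack's bed (x of lid_center in the frame of tub_center between -0.006 and 0.006 m and y of lid_center in the frame of tub_center between -0.006 and 0.006 m and z of lid_center in the frame of tub_center below 0.039 m and angle between the z axis of lid_center and the z axis of tub_center, either way round below 0.04 rad and angle between lid_center's own z axis and vertical below 0.6 rad and y of tub_center in the frame of bed between -0.02 and 0.02 m and angle between the x axis of tub_center and the x axis of bed, either way round below 0.25 rad and x of tub_center in the frame of bed below -0.16 m and z of tub_center in the frame of bed below 0.047 m and contact force between tub and bed above 0.3 N).
At the end, for the whole second after the job is handed in: Tub at rest on the rack, lengthwise (0.25 rad), within 20 mm of mid-width, flat on the rollers (0.07 rad), within 12 mm of the stop; lid snapped on (within 4 mm of fully down, level within 0.04 rad, centred within 6 mm) and the mould inside (all of step 2 and y of tub_center in the frame of bed between -0.02 and 0.02 m and angle between the x axis of tub_center and the x axis of bed, either way round below 0.25 rad and x of tub_center in the frame of bed between -0.092 and -0.07 m and z of tub_center in the frame of bed between 0.017 and 0.033 m and angle between the z axis of tub_center and the z axis of bed, either way round below 0.07 rad and linear speed of each of tub, lid below 0.02 m/s); the robot touches nothing.
It fails at once if the brush or the smaller lid is moved more than 40 mm (distance of any of brush_grip, small_lid_center from where it was at the start of the episode above 0.04 m).
It also fails if it takes over 64 s, if anything falls off the work surface, if the arm or the gripper's body presses on something with over 40 N, if the wrist force passes 120 N, or if a joint passes its speed limit or range.

ROBOT

A 7-joint arm with a two-finger parallel gripper is mounted at the origin on the work surface. World frame = base frame: x ahead of the robot, y to its left, z up, the work surface at z = 0. Lengths are in m, angles in rad, forces in N, time in s.
With the tool pointing down it reaches from about 0.35 to 0.775 m from the base axis. Payload 3.1 kg.
Tool frame: the origin (TCP) lies on the centre line of the jaws, within the pads' length; the fingertips stand 11 mm ahead of it and the grasp point (between the pads) lies 8 mm behind it (manip.tip_reach is the distance from the TCP to the fingertips, in m); x points along the fingers, z is the direction in which the jaws open and shut, and the axes are right-handed (so a half turn about x gives the same grasp; the last joint's range is limited). The gripper opens to 85 mm and grips with 20 to 120 N. Pads are 22 mm wide; open, the fingers measure 114 mm over their backs; the gripper's body (76 mm by 85 mm) begins 54 mm behind the grasp point. The pads swing forward as they close: fully open they stand 13 mm farther back than shut.
Start: joints at [-1.323, 0.311, 0.014, 1.512, -0.004, 1.319, -0.027], TCP at [0.157, 0.527, 0.242] pointing down, gripper open.
Joint ranges: [-2.7, 2.7], [-0.3, 1.91], [-1.27, 1.3], [0.12, 2.57], [-1.44, 4.58], [0.2, 2.03], [-3.05, 3.05]. Speed limits (rad/s): [2.79, 2.79, 3.14, 3.14, 3.14, 3.14, 3.14].

INTERFACE

Orientations are given as [roll, pitch, yaw] about the fixed x, y, z axes, in that order (R = Rz(yaw) Ry(pitch) Rx(roll)).
In Python, from bench import readout, eyes, ticket, manip gives the robot as it stands.
- The arm moves only by the tool servo_tool, never from a script. Its argument "increments" is a list of rows, each an object of numbers: "rx", "ry", "rz": the turn, a rotation vector about the world's x, y, z as a fraction of full scale; "tx", "ty", "tz": the shift along the world's x, y, z as a fraction of full scale; "claw": the finger opening in mm, from 0 to 85.4. In form: [{"rx": .., "ry": .., "rz": .., "tx": .., "ty": .., "tz": .., "claw": ..}, ...]. A call has 1 to 5 rows; each row is the pose to reach, as a shift and turn from the pose commanded when the call began; what a row does not reach only later rows make up. Full scale, the value 1, is 0.6 m for a shift and pi/2 rad for a turn. A row lasts 1/12 s, in which the tool goes at most 41.7 mm and 7.16 degrees, less where a joint would pass 70% of its speed; a pose out of reach is approached as far as the arm can. A call with a number of a shift or a turn outside -1 to 1 is refused whole. A call with a gripper value outside its range is refused whole. The fingers move at their own pace and stop on an object; "grip_force" is the grip in N (left out, the last holds). Time passes only in rows, so rows that repeat a pose let the fingers close. It gives the time, the measured TCP pose, the force and the opening at its end, in the units of the state.
- readout.observe(): the state, without advancing time (a new reading comes with each control period).
- eyes.get_image(name): name is "scene" or "side" or "wrist"; returns the picture (384x512x3 uint8, red, green, blue); there is no depth.
- eyes.camera_model(name): a dict with "mtx" (3x3 intrinsics, pixels), "R" (3x3) and "t" (3): a world point X has camera coordinates R X + t; the wrist camera has in their place "hand_eye" (4x4, takes a point from camera to tool coordinates, whose origin is the TCP and whose axes are the tool frame's). Camera axes: x right, y down, z forward; pixel columns grow to the right and rows downward; lengths in m; the calibration is good to about 2 mm. The wrist camera is an equidistant fisheye: a pixel r from the principal point sees the ray r / f radians off the axis. A picture is of the moment at which its call begins: read the wrist's pose just before it. camera_model takes no time and is no camera call.
- ticket.hand_in(): hands the job in, once; it reports no verdict.
The state is a dict: "t": time; "qpos": joint angles; "qd": joint speeds; "joint_torque": joint torques, N m; "eef_pos": TCP position; "tcp_rot": TCP orientation; "wrist_force": force on the tool from outside, world axes, zero at the start; "moment": the same for the moment, N m; "grip_width": finger opening in m.
Only numpy, scipy, OpenCV 4.12 (cv2) and the standard library are available. Lean on these libraries where they do the work, as an engineer would, in place of code of your own. Each camera call takes 0.05 s, during which the arm holds its last target.

## Working session

There is one attempt and no reset: what is moved stays moved. The work goes in short steps, Python scripts to look and compute and a tool call to move; the robot and the scene stay as the last step left them, time stands still between calls to the robot, and variables do not carry over. Pictures are saved under pics/ and viewed, and the job is handed in when it is done.

Besides the shell and the picture viewer there is one more tool, called after "Emit:" as name(argument=value, ...), one argument or row to a line, values as JSON. servo_tool: Moves the arm, as the interface text tells. Its arguments: {"type":"object","properties":{"increments":{"type":"array","items":{"type":"object","properties":{"rx":{"type":"number"},"ry":{"type":"number"},"rz":{"type":"number"},"tx":{"type":"number"},"ty":{"type":"number"},"tz":{"type":"number"},"claw":{"type":"number"}}}},"grip_force":{"type":"number"}},"required":["increments"]}

```bash
mkdir -p pics
cat > h.py <<'E'
import numpy as np, cv2
from bench import readout, eyes, ticket, manip
E
python3 - <<'E'
from h import *
s=readout.observe(); print(s)
for n in ["scene","side","wrist"]:
    im=eyes.get_image(n); cv2.imwrite(f"pics/{n}0.png",im[:,:,::-1]); 
    m=eyes.camera_model(n); print(n,{k:np.round(v,4).tolist() if not isinstance(v,str) else v for k,v in m.items()})
print(manip.tip_reach)
E
```

```text
{'t': 0.0, 'qpos': array([-1.32269756,  0.31175062,  0.01397451,  1.51306297, -0.00437499,
        1.31919227, -0.02718264]), 'qd': array([ 0.00036709, -0.0022954 ,  0.00110751,  0.00145558,  0.0012579 ,
        0.00040263,  0.00031881]), 'joint_torque': array([-1.65379970e-05, -3.79919136e+01,  1.46109662e-01, -2.30594712e+01,
        1.22956888e-02,  1.39671555e-02, -1.40021635e-05]), 'eef_pos': array([0.15695354, 0.52639459, 0.24120493]), 'tcp_rot': array([-3.09276522,  1.56841345, -1.81165065]), 'wrist_force': array([0.01913717, 0.05570163, 0.29039503]), 'moment': array([ 0.03712039, -0.03421803,  0.00431255]), 'grip_width': 0.08531722198550071}
scene {'mtx': [[377.6553, 0.0, 255.8548], [0.0, 377.6553, 193.279], [0.0, 0.0, 1.0]], 'R': [[0.7632, 0.6462, -0.0013], [0.5551, -0.6566, -0.5106], [-0.3309, 0.389, -0.8598]], 't': [-0.3983, -0.2343, 1.1818]}
side {'mtx': [[397.9882, 0.0, 246.1727], [0.0, 397.9882, 185.8312], [0.0, 0.0, 1.0]], 'R': [[0.8203, -0.5717, 0.0158], [-0.3755, -0.5592, -0.7391], [0.4313, 0.6004, -0.6734]], 't': [-0.4067, 0.2588, 0.8887]}
wrist {'mtx': [[297.3186, 0.0, 257.0323], [0.0, 297.3186, 190.4323], [0.0, 0.0, 1.0]], 'hand_eye': [[0.0, -0.2947, 0.9556, -0.1315], [0.0003, -0.9556, -0.2947, 0.0756], [1.0, 0.0003, 0.0001, -0.0003], [0.0, 0.0, 0.0, 1.0]]}
0.011
```

View pics/scene0.png

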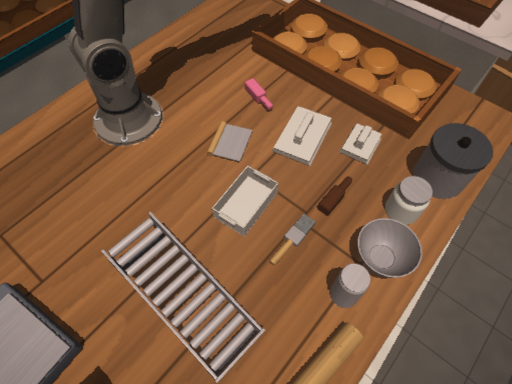

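View pics/side0.png

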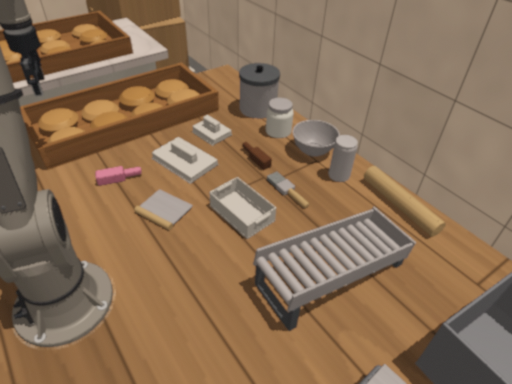

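View pics/wrist0.png

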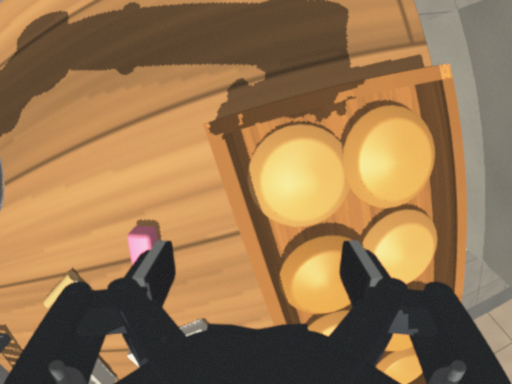

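Run:
```python
import cv2
s=cv2.imread('pics/scene0.png'); d=cv2.imread('pics/side0.png')
def c(im,x0,y0,w,h,k,n): cv2.imwrite(n,cv2.resize(im[y0:y0+h,x0:x0+w],None,fx=k,fy=k,interpolation=cv2.INTER_CUBIC))
c(s,205,95,180,140,4,'pics/c1.png'); c(d,140,105,190,140,4,'pics/c2.png')
c(s,95,205,180,170,3.5,'pics/c3.png'); c(d,245,200,180,130,4,'pics/c4.png')
```

```text
(no output)
```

View pics/c1.png

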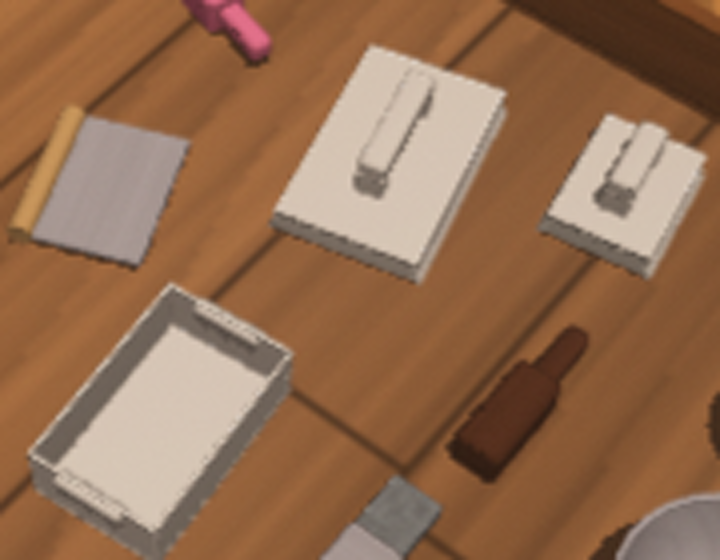

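View pics/c2.png

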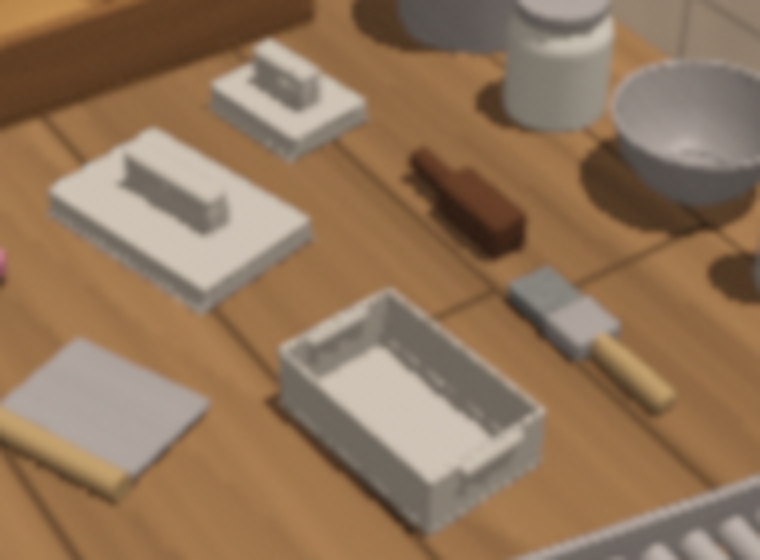

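View pics/c3.png

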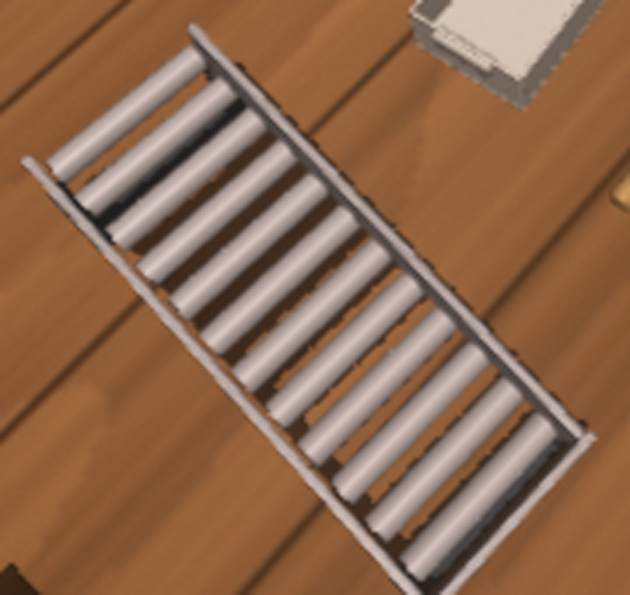

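View pics/c4.png

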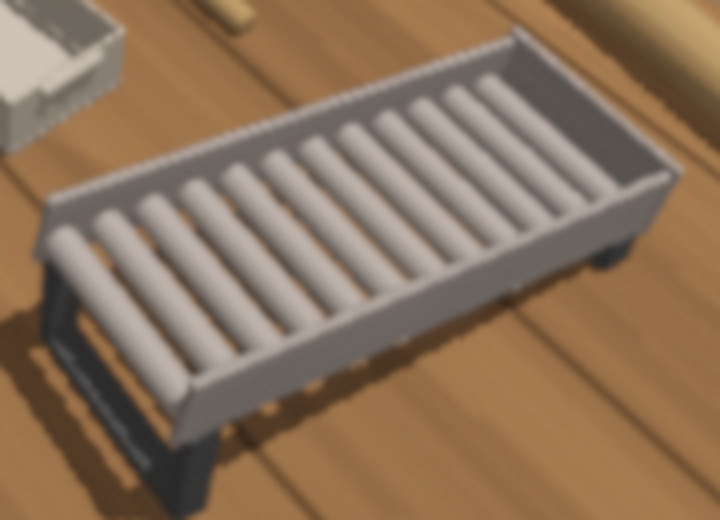

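```bash
cat >> h.py <<'E'
_S=None
def P(n):
    m=eyes.camera_model(n); return np.array(m['mtx'])@np.hstack([m['R'],np.array(m['t']).reshape(3,1)]), m
def tri(a,b):
    A,_=P('scene');B,_=P('side')
    X=cv2.triangulatePoints(A,B,np.array(a,float).reshape(2,1),np.array(b,float).reshape(2,1))[:,0];X=X[:3]/X[3]
    r=[]
    for Q,p in((A,a),(B,b)):
        q=Q@np.append(X,1); r.append(np.hypot(*(q[:2]/q[2]-p)))
    return X,max(r)
def plane(n,p,z):
    _,m=P(n);R=np.array(m['R']);t=np.array(m['t']);c=-R.T@t
    d=R.T@np.linalg.inv(np.array(m['mtx']))@np.array([p[0],p[1],1.]); return c+d*(z-c[2])/d[2]
def wplane(p,z,s):
    from scipy.spatial.transform import Rotation as Ro
    m=eyes.camera_model('wrist');K=np.array(m['mtx']);H=np.array(m['hand_eye'])
    Rt=Ro.from_euler('xyz',s['tcp_rot']).as_matrix()
    u=np.array([(p[0]-K[0,2])/K[0,0],(p[1]-K[1,2])/K[1,1]]);th=np.hypot(*u)
    d=np.array([*(u/th*np.sin(th)),np.cos(th)]);d=Rt@H[:3,:3]@d;c=Rt@H[:3,3]+s['eef_pos']
    return c+d*(z-c[2])/d[2]
E
python3 - <<'E'
from h import *
def cv(p,o,k): return [(p[0]+.5)/k-.5+o[0],(p[1]+.5)/k-.5+o[1]]
o1=(205,95);o2=(140,105);o3=(95,205);o4=(245,200)
T=dict(tub=[((172,285),(283,350)),((291,352),(390,290)),((158,535),(543,408)),((33,458),(430,482))],
lid=[((372,46),(50,193)),((506,93),(153,128)),((418,267),(310,228)),((274,215),(205,293))],
mould=[((577,335),(420,158)),((520,362),(465,170)),((558,382),(440,197)),((490,462),(500,235)),((452,435),(523,215))])
zs=dict(tub=.052,lid=.024,mould=.036)
for k,v in T.items():
    for a,b in v:
        a=cv(a,o1,4);b=cv(b,o2,4);X,r=tri(a,b); print(k,X.round(4),round(r,2),plane('scene',a,zs[k])[:2].round(4),plane('side',b,zs[k])[:2].round(4))
for a,b in [((28,160),(192,385)),((193,28),(50,200)),((590,437),(518,32)),((430,592),(680,170))]:
    X,r=tri(cv(a,o3,3.5),cv(b,o4,4)); print('rack',X.round(4),round(r,2))
E
```

```text
tub [0.4282 0.0759 0.0528] 0.34 [0.4273 0.0773] [0.4286 0.0756]
tub [0.5232 0.0863 0.053 ] 0.2 [0.5225 0.0874] [0.5238 0.0866]
tub [ 0.5422 -0.0681  0.0511] 0.56 [ 0.5432 -0.0697] [ 0.5415 -0.0673]
tub [ 0.4448 -0.0778  0.0482] 0.55 [ 0.4472 -0.0804] [ 0.4426 -0.0791]
lid [0.385  0.3627 0.0223] 0.43 [0.3849 0.3629] [0.3842 0.3587]
lid [0.4919 0.3902 0.0249] 0.22 [0.492  0.3902] [0.4925 0.3923]
lid [0.5355 0.2178 0.0171] 0.72 [0.5367 0.2156] [0.5311 0.2079]
lid [0.4285 0.1881 0.0213] 0.23 [0.4301 0.1857] [0.4271 0.1861]
mould [0.6544 0.2389 0.0226] 0.6 [0.6563 0.2316] [0.6437 0.222 ]
mould [0.646  0.1693 0.0593] 1.61 [0.639  0.1887] [0.6644 0.189 ]
mould [ 0.66    0.2173 -0.0062] 0.52 [0.6672 0.192 ] [0.6277 0.1715]
mould [0.6606 0.1319 0.0075] 1.16 [0.6671 0.113 ] [0.6385 0.1081]
mould [0.6447 0.094  0.0647] 1.42 [0.6368 0.1135] [0.6678 0.1177]
rack [ 0.3695 -0.3333  0.1299] 0.15
rack [ 0.3785 -0.2057  0.131 ] 0.16
rack [ 0.7342 -0.2274  0.0744] 0.48
rack [ 0.721  -0.3555  0.0787] 3.78
```

```bash
cat >> h.py <<'E'
from scipy.spatial.transform import Rotation as Ro
def inc(pos,jaw,tilt=None):
    """jaw: world yaw of jaw dir (mod pi); tilt: optional approach vector"""
    s=readout.observe();R=Ro.from_euler('xyz',s['tcp_rot']).as_matrix()
    x=np.array([0,0,-1.]) if tilt is None else np.array(tilt,float); x/=np.linalg.norm(x)
    best=None
    for g in(0,np.pi):
        z=np.array([np.cos(jaw+g),np.sin(jaw+g),0]);z-=x*(z@x);z/=np.linalg.norm(z)
        D=np.stack([x,np.cross(z,x),z],1); rv=Ro.from_matrix(D@R.T).as_rotvec()
        if best is None or np.linalg.norm(rv)<np.linalg.norm(best):best=rv
    t=(np.array(pos)-s['eef_pos'])/.6
    print('tcp',s['eef_pos'].round(4),'F',s['wrist_force'].round(1),'w',round(s['grip_width'],4),'t',round(s['t'],2),'j',s['qpos'].round(2))
    print('t',t.round(4),'r',(best/(np.pi/2)).round(4),'rows',np.linalg.norm(t*.6)/.0417,np.degrees(np.linalg.norm(best))/7.16)
def snap(n,f):
    s=readout.observe();im=eyes.get_image(n);cv2.imwrite(f,im[:,:,::-1]);import pickle;pickle.dump(s,open(f+'.pkl','wb'));return s,im
E
python3 - <<'E'
from h import *
s=readout.observe();print(Ro.from_euler('xyz',s['tcp_rot']).as_matrix().round(3))
inc([.60,.17,.22],0.02)
E
```

```text
[[-0.    -0.958  0.286]
 [-0.002  0.286  0.958]
 [-1.    -0.    -0.002]]
tcp [0.157  0.5266 0.2415] F [ 0.2  0.3 -0.2] w 0.0854 t 0.15 j [-1.32  0.31  0.01  1.51 -0.    1.32 -0.03]
t [ 0.7383 -0.5943 -0.0358] r [ 8.000e-04 -9.000e-04 -8.028e-01] rows 13.647033132985674 10.091462228737734
```

Emit:
servo_tool(
  increments=[
    {"tx":0.06,"ty":-0.04,"rz":-0.078},
    {"tx":0.11,"ty":-0.085,"rz":-0.157},
    {"tx":0.165,"ty":-0.13,"rz":-0.235},
    {"tx":0.22,"ty":-0.175,"rz":-0.314},
    {"tx":0.27,"ty":-0.22,"rz":-0.392},
  ],
)

```text
schema error: expected keys rx, ry, rz, tx, ty, tz, claw
```

Emit:
servo_tool(
  increments=[
    {"tx":0.06,"ty":-0.04,"rz":-0.078},
    {"tx":0.11,"ty":-0.085,"rz":-0.157},
    {"tx":0.165,"ty":-0.13,"rz":-0.235},
    {"tx":0.22,"ty":-0.175,"rz":-0.314},
    {"tx":0.27,"ty":-0.22,"rz":-0.392},
  ],
)

```text
schema error: expected keys rx, ry, rz, tx, ty, tz, claw
```

Emit:
servo_tool(
  increments=[
    {"tx":0.06,"ty":-0.04,"rz":-0.02},
    {"tx":0.12,"ty":-0.09,"rz":-0.02},
    {"tx":0.18,"ty":-0.14,"rz":-0.02},
    {"tx":0.2,"ty":-0.155,"rz":-0.02},
    {"tx":0.2,"ty":-0.155,"rz":-0.02},
  ],
)

```text
schema error: expected keys rx, ry, rz, tx, ty, tz, claw
```

Run:
```python
from h import *
s,_=snap('wrist','pics/w1.png'); inc([.653,.163,.12],0.02)
```

```text
tcp [0.157  0.5267 0.2416] F [ 0.1  1.4 -1. ] w 0.0857 t 0.2 j [-1.32  0.31  0.01  1.51 -0.    1.32 -0.03]
t [ 0.8266 -0.6061 -0.2027] r [ 6.000e-04 -8.000e-04 -8.028e-01] rows 15.034380435511762 10.091461720680046
```

View pics/w1.png

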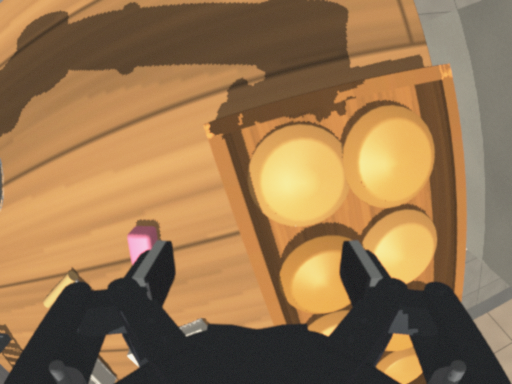

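Emit:
servo_tool(
  increments=[
    {"tx":0.74,"ty":-0.594,"tz":0,"rx":0,"ry":0,"rz":-0.8,"claw":85},
    {"tx":0.74,"ty":-0.594,"tz":0,"rx":0,"ry":0,"rz":-0.8,"claw":85},
    {"tx":0.74,"ty":-0.594,"tz":0,"rx":0,"ry":0,"rz":-0.8,"claw":85},
    {"tx":0.74,"ty":-0.594,"tz":0,"rx":0,"ry":0,"rz":-0.8,"claw":85},
    {"tx":0.74,"ty":-0.594,"tz":0,"rx":0,"ry":0,"rz":-0.8,"claw":85},
  ],
)

```text
t: 0.62
eef_pos: [0.3207, 0.3951, 0.2423]
tcp_rot: [0.826, 1.571, 1.477]
wrist_force: [0.4, 0.2, -0.1]
grip_width: 0.0851
```

Run:
```python
from h import *
inc([.60,.17,.22],0.02)
```

```text
tcp [0.3207 0.3951 0.2423] F [ 0.4  0.2 -0.1] w 0.0851 t 0.62 j [-1.1   0.23  0.22  1.63 -0.05  1.29 -0.22]
t [ 0.4654 -0.3752 -0.0371] r [-1.000e-04  0.000e+00 -4.013e-01] rows 8.618540687840808 5.044158657336877
```

Emit:
servo_tool(
  increments=[
    {"tx":0.46,"ty":-0.37,"tz":-0.03,"rx":0,"ry":0,"rz":-0.4,"claw":85},
    {"tx":0.46,"ty":-0.37,"tz":-0.03,"rx":0,"ry":0,"rz":-0.4,"claw":85},
    {"tx":0.46,"ty":-0.37,"tz":-0.03,"rx":0,"ry":0,"rz":-0.4,"claw":85},
    {"tx":0.46,"ty":-0.37,"tz":-0.03,"rx":0,"ry":0,"rz":-0.4,"claw":85},
    {"tx":0.46,"ty":-0.37,"tz":-0.03,"rx":0,"ry":0,"rz":-0.4,"claw":85},
  ],
)

```text
t: 1.03
eef_pos: [0.4828, 0.2648, 0.2317]
tcp_rot: [1.52, 1.571, 1.546]
wrist_force: [0.5, 0.6, -0.6]
grip_width: 0.0851
```

Emit:
servo_tool(
  increments=[
    {"tx":0.17,"ty":-0.13,"tz":-0.02,"rx":0,"ry":0,"rz":0,"claw":85},
    {"tx":0.17,"ty":-0.13,"tz":-0.02,"rx":0,"ry":0,"rz":0,"claw":85},
    {"tx":0.17,"ty":-0.13,"tz":-0.02,"rx":0,"ry":0,"rz":0,"claw":85},
    {"tx":0.17,"ty":-0.13,"tz":-0.02,"rx":0,"ry":0,"rz":0,"claw":85},
  ],
)

```text
t: 1.37
eef_pos: [0.589, 0.1781, 0.2182]
tcp_rot: [-1.249, 1.561, -1.23]
wrist_force: [0.5, -1.3, 0.6]
grip_width: 0.0849
```

Run:
```python
from h import *
s,_=snap('wrist','pics/w2.png'); inc([.653,.163,.12],0.02)
```

```text
tcp [0.5871 0.181  0.2184] F [ 0.4 -0.4 -0.9] w 0.0851 t 1.42 j [-0.64  0.48  0.47  1.37 -0.21  1.34 -0.15]
t [ 0.1099 -0.0299 -0.164 ] r [ 0.0038  0.0006 -0.0003] rows 2.872753955031936 0.048612305693835525
```

View pics/w2.png

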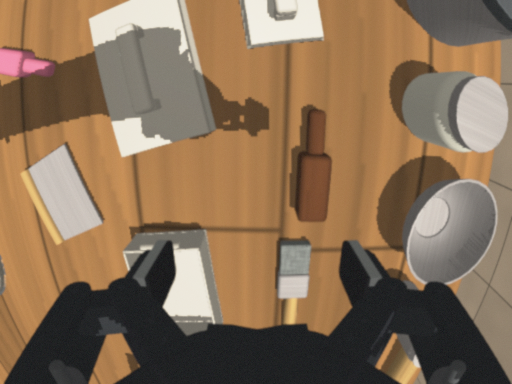

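Run:
```python
from h import *
import pickle
s=pickle.load(open('pics/w2.png.pkl','rb'));im=cv2.imread('pics/w2.png')
hsv=cv2.cvtColor(im,cv2.COLOR_BGR2HSV);sub=im[100:235,280:345].astype(int)
m=((sub[:,:,2]<140)&(sub[:,:,2]-sub[:,:,0]>30)).astype(np.uint8)
n,l,st,c=cv2.connectedComponentsWithStats(m);i=1+st[1:,4].argmax();print(st[i],c[i])
cnt=np.argwhere(l==i)[:,::-1]+[280,100]
for y in (112,120,140,150,156,165,180,200,210,218,221):
    r=cnt[cnt[:,1]==y]
    if len(r): print(y,r[:,0].min(),r[:,0].max(),[wplane((q,y),.036,s)[:2].round(4).tolist() for q in (r[:,0].min(),r[:,0].max())])
```

```text
[   9    4   43  118 3650] [30.84273973 68.17205479]
112 301 325 [[0.6342, 0.2419], [0.6601, 0.2433]]
120 302 325 [[0.6356, 0.2335], [0.6605, 0.2347]]
140 300 324 [[0.6344, 0.212], [0.6606, 0.213]]
150 291 323 [[0.6251, 0.2008], [0.6602, 0.202]]
156 291 330 [[0.6254, 0.1943], [0.6686, 0.1956]]
165 291 331 [[0.6259, 0.1843], [0.6705, 0.1856]]
180 289 330 [[0.6245, 0.1674], [0.6708, 0.1684]]
200 289 328 [[0.6257, 0.1442], [0.6707, 0.1448]]
210 295 327 [[0.6332, 0.1322], [0.6707, 0.1325]]
218 298 325 [[0.6373, 0.1224], [0.6693, 0.1225]]
221 301 323 [[0.6411, 0.1186], [0.6673, 0.1187]]
```

Emit:
servo_tool(
  increments=[
    {"tx":0.11,"ty":-0.026,"tz":0.0,"rx":0,"ry":0,"rz":0,"claw":70},
    {"tx":0.11,"ty":-0.026,"tz":-0.1,"rx":0,"ry":0,"rz":0,"claw":70},
    {"tx":0.11,"ty":-0.026,"tz":-0.18,"rx":0,"ry":0,"rz":0,"claw":70},
    {"tx":0.11,"ty":-0.026,"tz":-0.18,"rx":0,"ry":0,"rz":0,"claw":70},
    {"tx":0.11,"ty":-0.026,"tz":-0.18,"rx":0,"ry":0,"rz":0,"claw":70},
  ],
)

```text
t: 1.83
eef_pos: [0.644, 0.1728, 0.1032]
tcp_rot: [-2.977, 1.555, -2.945]
wrist_force: [-1.3, -0.7, -1.8]
grip_width: 0.0702
```

Run:
```python
from h import *
s,_=snap('wrist','pics/w3.png'); inc([.653,.165,.02],0.0)
```

```text
tcp [0.6459 0.1736 0.1073] F [-0.4  0.2 -0.1] w 0.07 t 1.88 j [-0.54  0.68  0.43  1.33 -0.29  1.2  -0.06]
t [ 0.0118 -0.0143 -0.1456] r [ 0.0008 -0.0063 -0.0204] rows 2.111574119728738 0.26916138983466764
```

View pics/w3.png

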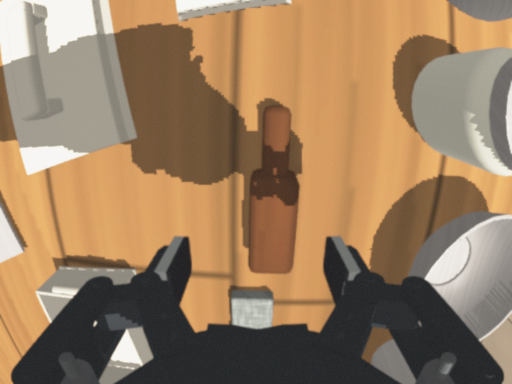

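Run:
```python
from h import *
import pickle
s=pickle.load(open('pics/w3.png.pkl','rb'))
for p in [(252,185),(298,185),(251,230),(296,230),(250,270),(294,270),(265,115),(290,115)]: print(p,wplane(p,.036,s)[:2].round(4),wplane(p,.0,s)[:2].round(4))
```

```text
(252, 185) [0.6384 0.1902] [0.6376 0.1797]
(298, 185) [0.6705 0.1914] [0.6755 0.1811]
(251, 230) [0.6386 0.1558] [0.6378 0.1391]
(296, 230) [0.6717 0.1569] [0.6769 0.1404]
(250, 270) [0.6386 0.1209] [0.6378 0.0979]
(294, 270) [0.6731 0.122 ] [0.6786 0.0991]
(265, 115) [0.6456 0.2387] [0.6461 0.237 ]
(290, 115) [0.6622 0.2395] [0.6657 0.2379]
```

Emit:
servo_tool(
  increments=[
    {"tx":0.008,"ty":-0.012,"tz":-0.07,"rx":0,"ry":0,"rz":-0.01,"claw":70},
    {"tx":0.008,"ty":-0.012,"tz":-0.145,"rx":0,"ry":0,"rz":-0.01,"claw":70},
    {"tx":0.008,"ty":-0.012,"tz":-0.145,"rx":0,"ry":0,"rz":-0.01,"claw":70},
    {"tx":0.008,"ty":-0.012,"tz":-0.145,"rx":0,"ry":0,"rz":-0.01,"claw":70},
  ],
)

```text
t: 2.22
eef_pos: [0.6526, 0.1668, 0.0241]
tcp_rot: [3.066, 1.567, 3.082]
wrist_force: [-0.1, 0.1, 0.4]
grip_width: 0.0701
```

Run:
```python
from h import *
inc([.655,.167,.02],0.0)
```

```text
tcp [0.6526 0.1668 0.0241] F [-0.1  0.1  0.4] w 0.0701 t 2.22 j [-0.52  0.77  0.41  1.4  -0.33  1.04 -0.03]
t [ 0.0041  0.0004 -0.0068] r [-0.0002 -0.0027 -0.0107] rows 0.11417228472359713 0.13803947297503993
```

Emit:
servo_tool(
  grip_force=40,
  increments=[
    {"tx":0.002,"ty":0,"tz":0,"rx":0,"ry":0,"rz":0,"claw":70},
    {"tx":0.002,"ty":0,"tz":0,"rx":0,"ry":0,"rz":0,"claw":20},
    {"tx":0.002,"ty":0,"tz":0,"rx":0,"ry":0,"rz":0,"claw":20},
    {"tx":0.002,"ty":0,"tz":0,"rx":0,"ry":0,"rz":0,"claw":20},
    {"tx":0.002,"ty":0,"tz":0,"rx":0,"ry":0,"rz":0,"claw":20},
  ],
)

```text
t: 2.63
eef_pos: [0.6577, 0.1661, 0.0279]
tcp_rot: [0.315, 1.566, 0.33]
wrist_force: [0.1, 0.8, 6.9]
grip_width: 0.0351
```

Emit:
servo_tool(
  increments=[
    {"tx":0.0,"ty":0,"tz":0,"rx":0,"ry":0,"rz":0,"claw":20},
    {"tx":0.0,"ty":0,"tz":0,"rx":0,"ry":0,"rz":0,"claw":20},
    {"tx":0.0,"ty":0,"tz":0.15,"rx":0,"ry":0,"rz":0,"claw":20},
    {"tx":0.0,"ty":0,"tz":0.2,"rx":0,"ry":0,"rz":0,"claw":20},
    {"tx":0.0,"ty":0,"tz":0.2,"rx":0,"ry":0,"rz":0,"claw":20},
  ],
)

```text
t: 3.05
eef_pos: [0.6556, 0.1654, 0.1468]
tcp_rot: [-0.481, 1.57, -0.466]
wrist_force: [2.1, -0.1, -1.0]
grip_width: 0.035
```

Run:
```python
from h import *
s,_=snap('wrist','pics/w4.png'); inc([.485,-.01,.15],0.117)
```

```text
tcp [0.6608 0.166  0.1567] F [2.6 0.3 4.7] w 0.0351 t 3.1 j [-0.53  0.65  0.45  1.26 -0.28  1.27 -0.07]
t [-0.293  -0.2933 -0.0111] r [-0.0029  0.0102  0.0645] rows 5.967966575796189 0.8216844674672669
```

View pics/w4.png

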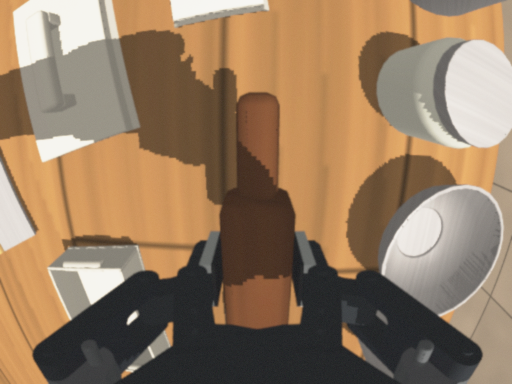

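Emit:
servo_tool(
  increments=[
    {"tx":-0.285,"ty":-0.293,"tz":-0.015,"rx":0,"ry":0,"rz":0.07,"claw":20},
    {"tx":-0.285,"ty":-0.293,"tz":-0.015,"rx":0,"ry":0,"rz":0.07,"claw":20},
    {"tx":-0.285,"ty":-0.293,"tz":-0.015,"rx":0,"ry":0,"rz":0.07,"claw":20},
    {"tx":-0.285,"ty":-0.293,"tz":-0.015,"rx":0,"ry":0,"rz":0.07,"claw":20},
    {"tx":-0.285,"ty":-0.293,"tz":-0.015,"rx":0,"ry":0,"rz":0.07,"claw":20},
  ],
)

```text
t: 3.52
eef_pos: [0.5089, 0.0149, 0.1371]
tcp_rot: [0.198, 1.57, 0.324]
wrist_force: [1.2, -1.4, -0.3]
grip_width: 0.035
```

Emit:
servo_tool(
  increments=[
    {"tx":-0.03,"ty":-0.04,"tz":0,"rx":0,"ry":0,"rz":0,"claw":20},
    {"tx":-0.03,"ty":-0.04,"tz":0,"rx":0,"ry":0,"rz":0,"claw":20},
    {"tx":-0.03,"ty":-0.04,"tz":0,"rx":0,"ry":0,"rz":0,"claw":20},
  ],
)

```text
t: 3.77
eef_pos: [0.4916, -0.0098, 0.1376]
tcp_rot: [0.619, 1.57, 0.739]
wrist_force: [0.2, 0.1, -0.6]
grip_width: 0.0351
```

Run:
```python
from h import *
s,_=snap('wrist','pics/w5.png');snap('scene','pics/s5.png'); inc([.487,-.011,.15],0.117)
```

```text
tcp [ 0.4934 -0.0068  0.1375] F [ 0.3  0.8 -1.3] w 0.0348 t 3.87 j [-0.42  0.3   0.49  1.84 -0.17  1.04  0.26]
t [-0.0106 -0.0071  0.0208] r [-0.0007  0.0011 -0.0058] rows 0.35092097371081143 0.07432006211989811
```

View pics/w5.png

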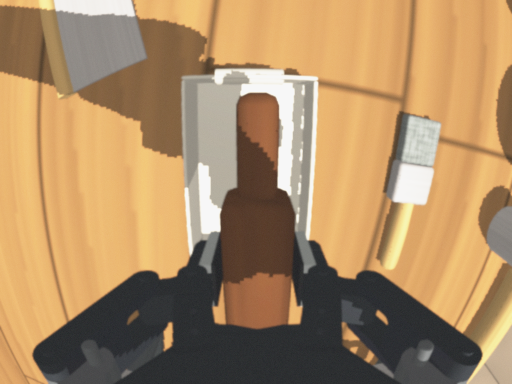

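Run:
```python
from h import *
import pickle
s=pickle.load(open('pics/w5.png.pkl','rb'))
for p in [(183,76),(318,76),(186,160),(315,160),(190,230),(308,225)]: print(p,wplane(p,.052,s)[:2].round(4))
```

```text
(183, 76) [0.4261 0.0785]
(318, 76) [0.5236 0.0898]
(186, 160) [0.4339 0.0158]
(315, 160) [0.5306 0.0274]
(190, 230) [ 0.44   -0.0417]
(308, 225) [ 0.5344 -0.0256]
```

Emit:
servo_tool(
  increments=[
    {"tx":-0.009,"ty":-0.006,"tz":-0.02,"rx":0,"ry":0,"rz":-0.006,"claw":20},
    {"tx":-0.009,"ty":-0.006,"tz":-0.06,"rx":0,"ry":0,"rz":-0.006,"claw":20},
    {"tx":-0.009,"ty":-0.006,"tz":-0.11,"rx":0,"ry":0,"rz":-0.006,"claw":20},
    {"tx":-0.009,"ty":-0.006,"tz":-0.155,"rx":0,"ry":0,"rz":-0.006,"claw":20},
    {"tx":-0.009,"ty":-0.006,"tz":-0.165,"rx":0,"ry":0,"rz":-0.006,"claw":20},
  ],
)

```text
t: 4.28
eef_pos: [0.4846, -0.0094, 0.0341]
tcp_rot: [3.033, 1.563, -3.131]
wrist_force: [-0.7, 0.1, -1.6]
grip_width: 0.0352
```

Emit:
servo_tool(
  increments=[
    {"tx":0,"ty":0,"tz":0,"rx":0,"ry":0,"rz":0,"claw":20},
  ],
)

```text
t: 4.37
eef_pos: [0.4859, -0.0101, 0.0361]
tcp_rot: [3.088, 1.566, -3.077]
wrist_force: [0.1, -0.1, -1.0]
grip_width: 0.0356
```

Run:
```python
from h import *
inc([.486,-.0105,.034],0.117)
```

```text
tcp [ 0.4859 -0.0101  0.0361] F [ 0.1 -0.1 -1. ] w 0.0356 t 4.37 j [-0.37  0.44  0.45  1.95 -0.26  0.81  0.34]
t [ 0.0001 -0.0007 -0.0035] r [ 0.0002 -0.0031 -0.0008] rows 0.05186962475815801 0.04081624954244147
```

Emit:
servo_tool(
  increments=[
    {"tx":0,"ty":0,"tz":-0.008,"rx":0,"ry":0,"rz":0,"claw":20},
    {"tx":0,"ty":0,"tz":-0.008,"rx":0,"ry":0,"rz":0,"claw":20},
  ],
)

```text
t: 4.53
eef_pos: [0.4887, -0.011, 0.0341]
tcp_rot: [-0.104, 1.568, 0.013]
wrist_force: [0.2, -0.1, -2.0]
grip_width: 0.0352
```

Emit:
servo_tool(
  increments=[
    {"tx":0,"ty":0,"tz":0,"rx":0,"ry":0,"rz":0,"claw":50},
    {"tx":0,"ty":0,"tz":0,"rx":0,"ry":0,"rz":0,"claw":50},
    {"tx":0,"ty":0,"tz":0,"rx":0,"ry":0,"rz":0,"claw":50},
    {"tx":0,"ty":0,"tz":0.1,"rx":0,"ry":0,"rz":0,"claw":50},
    {"tx":0,"ty":0,"tz":0.2,"rx":0,"ry":0,"rz":0,"claw":50},
  ],
)

```text
t: 4.95
eef_pos: [0.4847, -0.0114, 0.1158]
tcp_rot: [-3.084, 1.564, -2.969]
wrist_force: [1.3, 1.3, 1.6]
grip_width: 0.0504
```

Run:
```python
from h import *
s,_=snap('wrist','pics/w6.png'); inc([.4605,.2,.2],0.25)
```

```text
tcp [ 0.4924 -0.0121  0.1255] F [ 2.5 -0.4  4.3] w 0.0501 t 5.0 j [-0.42  0.31  0.5   1.86 -0.18  1.    0.27]
t [-0.0531  0.3535  0.1242] r [-0.0011  0.0084  0.0861] rows 5.445129655024852 1.087131892083758
```

View pics/w6.png

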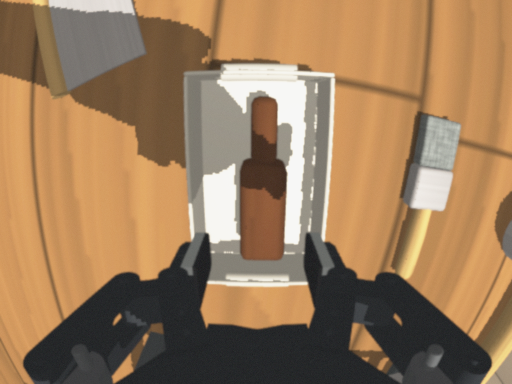

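Emit:
servo_tool(
  increments=[
    {"tx":-0.04,"ty":0.35,"tz":0.12,"rx":0,"ry":0,"rz":0.085,"claw":60},
    {"tx":-0.04,"ty":0.35,"tz":0.12,"rx":0,"ry":0,"rz":0.085,"claw":60},
    {"tx":-0.04,"ty":0.35,"tz":0.12,"rx":0,"ry":0,"rz":0.085,"claw":60},
    {"tx":-0.04,"ty":0.35,"tz":0.12,"rx":0,"ry":0,"rz":0.085,"claw":60},
    {"tx":-0.04,"ty":0.35,"tz":0.12,"rx":0,"ry":0,"rz":0.085,"claw":60},
  ],
)

```text
t: 5.42
eef_pos: [0.4646, 0.1863, 0.1855]
tcp_rot: [0.367, 1.568, 0.616]
wrist_force: [1.8, -0.4, -0.3]
grip_width: 0.0602
```

Emit:
servo_tool(
  increments=[
    {"tx":0,"ty":0.05,"tz":0.0,"rx":0,"ry":0,"rz":0,"claw":60},
    {"tx":0,"ty":0.05,"tz":0.0,"rx":0,"ry":0,"rz":0,"claw":60},
    {"tx":0,"ty":0.05,"tz":0.0,"rx":0,"ry":0,"rz":0,"claw":60},
    {"tx":0,"ty":0.05,"tz":0.0,"rx":0,"ry":0,"rz":0,"claw":60},
  ],
)

```text
t: 5.75
eef_pos: [0.465, 0.2135, 0.184]
tcp_rot: [-1.416, 1.57, -1.167]
wrist_force: [0.2, -1.1, 0.3]
grip_width: 0.0594
```

Run:
```python
from h import *
import pickle
s=pickle.load(open('pics/w6.png.pkl','rb'))
for p in [(185,73),(335,73),(190,284),(326,284)]: print(p,wplane(p,.052,s)[:2].round(4))
s,_=snap('wrist','pics/w7.png'); snap('scene','pics/s7.png');inc([.4605,.289,.13],0.252)
```

```text
(185, 73) [0.4258 0.0778]
(335, 73) [0.5236 0.0893]
(190, 284) [ 0.4375 -0.0816]
(326, 284) [ 0.5464 -0.0686]
tcp [0.4652 0.2123 0.1838] F [ 0.8 -0.3 -0.5] w 0.0599 t 5.85 j [-0.76  0.28  0.37  1.72 -0.11  1.16 -0.11]
t [-0.0078  0.1278 -0.0897] r [0.0007 0.     0.0038] rows 2.2488011812783997 0.04894668070312559
```

View pics/w7.png

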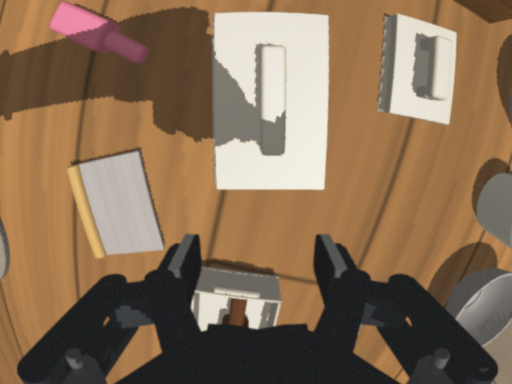

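View pics/s7.png

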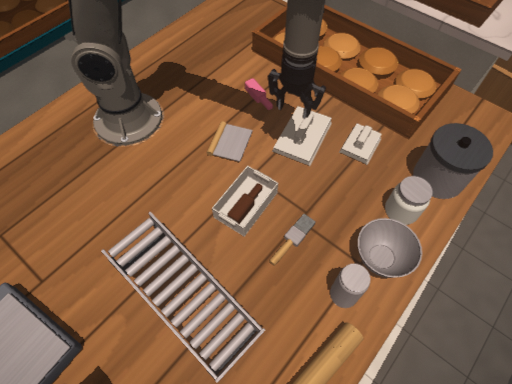

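Run:
```python
from h import *
import pickle
s=pickle.load(open('pics/w7.png.pkl','rb'))
L=[wplane(p,.024,s)[:2] for p in [(214,12),(328,15),(324,189),(216,189)]];print(np.round(L,4),np.mean(L,0))
c=(L[0]+L[1])/2-(L[2]+L[3])/2;print(np.arctan2(c[1],c[0]),np.hypot(*c)); c=L[1]+L[2]-L[0]-L[3];print(np.arctan2(c[1],c[0]),np.hypot(*c)/2)
for p in[(260,46),(286,46),(260,145),(284,145)]:print(wplane(p,.058,s)[:2])
```

```text
[[0.383  0.3646]
 [0.4914 0.3912]
 [0.5355 0.2177]
 [0.4269 0.1901]] [0.45920728 0.29090775]
1.818574776601979 0.17946320990383147
0.2443116615499807 0.11183193841200889
[0.43653108 0.33382813]
[0.45784069 0.33965377]
[0.45792878 0.24998938]
[0.47823741 0.25526189]
```

Emit:
servo_tool(
  increments=[
    {"tx":-0.01,"ty":0.13,"tz":0,"rx":0,"ry":0,"rz":0,"claw":60},
    {"tx":-0.01,"ty":0.13,"tz":0,"rx":0,"ry":0,"rz":0,"claw":60},
    {"tx":-0.01,"ty":0.13,"tz":-0.1,"rx":0,"ry":0,"rz":0,"claw":60},
    {"tx":-0.01,"ty":0.13,"tz":-0.14,"rx":0,"ry":0,"rz":0,"claw":60},
    {"tx":-0.01,"ty":0.13,"tz":-0.14,"rx":0,"ry":0,"rz":0,"claw":60},
  ],
)

```text
t: 6.27
eef_pos: [0.4532, 0.288, 0.0923]
tcp_rot: [-2.737, 1.554, -2.489]
wrist_force: [-1.4, -1.5, -1.9]
grip_width: 0.0602
```

Run:
```python
from h import *
s,_=snap('wrist','pics/w8.png'); inc([.4592,.2908,.042],0.246)
```

```text
tcp [0.4555 0.2886 0.0957] F [-0.2 -0.4  0.5] w 0.0601 t 6.32 j [-0.83  0.43  0.32  1.74 -0.15  1.   -0.22]
t [ 0.0062  0.0036 -0.0895] r [ 0.0048 -0.0059 -0.0005] rows 1.2922592108306694 0.0958186144188571
```

View pics/w8.png

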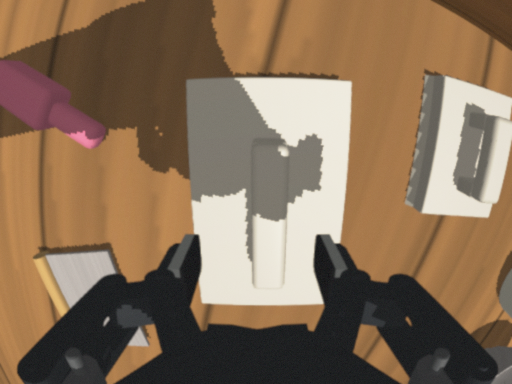

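Emit:
servo_tool(
  grip_force=80,
  increments=[
    {"tx":0.004,"ty":0.002,"tz":-0.06,"rx":0,"ry":0,"rz":0,"claw":60},
    {"tx":0.004,"ty":0.002,"tz":-0.088,"rx":0,"ry":0,"rz":0,"claw":60},
    {"tx":0.004,"ty":0.002,"tz":-0.088,"rx":0,"ry":0,"rz":0,"claw":60},
    {"tx":0.004,"ty":0.002,"tz":-0.088,"rx":0,"ry":0,"rz":0,"claw":60},
  ],
)

```text
t: 6.65
eef_pos: [0.4626, 0.2929, 0.0487]
tcp_rot: [0.016, 1.569, 0.262]
wrist_force: [-0.3, 0.4, 0.5]
grip_width: 0.0601
```

Run:
```python
from h import *
s,_=snap('wrist','pics/w9.png')
for p in [(254,150),(289,150),(254,280),(287,280)]: pass
inc([.4592,.2908,.042],0.246)
```

```text
tcp [0.4634 0.2937 0.0496] F [-0.1 -0.6  0. ] w 0.06 t 6.7 j [-0.82  0.5   0.3   1.77 -0.18  0.89 -0.19]
t [-0.0069 -0.0048 -0.0126] r [-0.0012  0.0023 -0.0009] rows 0.2186286373487062 0.034622419636294456
```

View pics/w9.png

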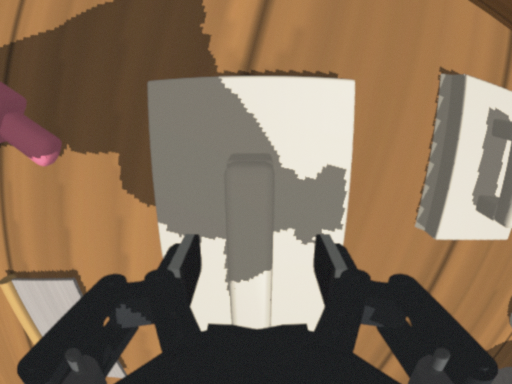

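Emit:
servo_tool(
  increments=[
    {"tx":-0.006,"ty":-0.004,"tz":-0.012,"rx":0,"ry":0,"rz":0,"claw":60},
    {"tx":-0.006,"ty":-0.004,"tz":-0.012,"rx":0,"ry":0,"rz":0,"claw":60},
    {"tx":-0.006,"ty":-0.004,"tz":-0.012,"rx":0,"ry":0,"rz":0,"claw":10},
    {"tx":-0.006,"ty":-0.004,"tz":-0.012,"rx":0,"ry":0,"rz":0,"claw":10},
    {"tx":-0.006,"ty":-0.004,"tz":-0.012,"rx":0,"ry":0,"rz":0,"claw":10},
  ],
)

```text
t: 7.12
eef_pos: [0.4579, 0.2916, 0.0404]
tcp_rot: [0.387, 1.57, 0.636]
wrist_force: [2.1, -0.1, -0.1]
grip_width: 0.0239
```

Emit:
servo_tool(
  increments=[
    {"tx":0,"ty":0,"tz":0,"rx":0,"ry":0,"rz":0,"claw":10},
    {"tx":0,"ty":0,"tz":0,"rx":0,"ry":0,"rz":0,"claw":10},
    {"tx":0,"ty":0,"tz":0,"rx":0,"ry":0,"rz":0,"claw":10},
  ],
)

```text
t: 7.37
eef_pos: [0.4581, 0.2918, 0.0405]
tcp_rot: [0.417, 1.569, 0.666]
wrist_force: [-2.2, 0.3, 5.0]
grip_width: 0.021
```

Run:
```python
from h import *
s,_=snap('wrist','pics/w10.png')
inc([.4592,.2908,.15],0.246)
L=[wplane(p,.024,s)[:2] for p in [(148,82),(356,80)]];print(np.round(L,4))
```

```text
tcp [0.4581 0.2918 0.0405] F [-0.3 -1.   5.6] w 0.021 t 7.42 j [-0.82  0.51  0.3   1.79 -0.19  0.87 -0.19]
t [ 0.0019 -0.0016  0.1825] r [-0.0005  0.0006 -0.0022] rows 2.6262504832693905 0.02985964179433478
[[0.3821 0.3625]
 [0.4843 0.3892]]
```

View pics/w10.png

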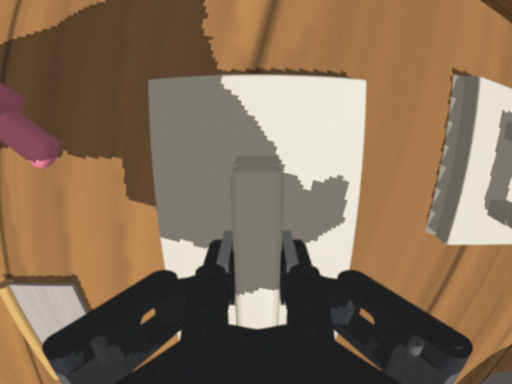

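Run:
```python
from h import *
import pickle
s=pickle.load(open('pics/w10.png.pkl','rb'))
a,b=[wplane(p,.024,s)[:2] for p in [(150,81),(367,81)]]
R=Ro.from_euler('xyz',s['tcp_rot']).as_matrix();print(R.round(3))
m=(a+b)/2;d=(b-a);print(a,b,np.hypot(*d),np.arctan2(d[1],d[0]))
u=np.array([-d[1],d[0]])/np.hypot(*d);c=m-.09*u;print(c,(c-s['eef_pos'][:2])@u,(c-s['eef_pos'][:2])@d/np.hypot(*d))
```

```text
[[ 0.001 -0.247  0.969]
 [ 0.001  0.969  0.247]
 [-1.     0.001  0.001]]
[0.38310891 0.36317945] [0.49022669 0.39068635] 0.11059317202818653 0.25136006276177475
[0.45905274 0.28976115] -0.0021780068282413394 0.0004573120833008611
```

Run:
```python
import cv2
d=cv2.imread('pics/w7.png');cv2.imwrite('pics/c7.png',cv2.resize(d[250:340,180:310],None,fx=5,fy=5,interpolation=cv2.INTER_CUBIC))
d=cv2.imread('pics/s7.png');cv2.imwrite('pics/c8.png',cv2.resize(d[155:240,200:290],None,fx=6,fy=6,interpolation=cv2.INTER_CUBIC))
```

```text
(no output)
```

View pics/c7.png

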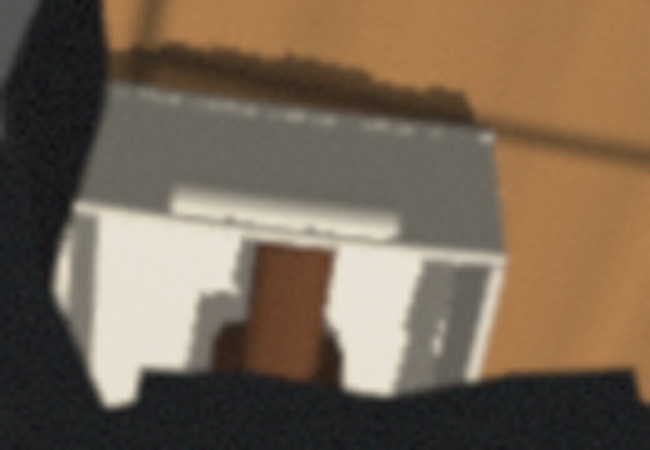

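View pics/c8.png

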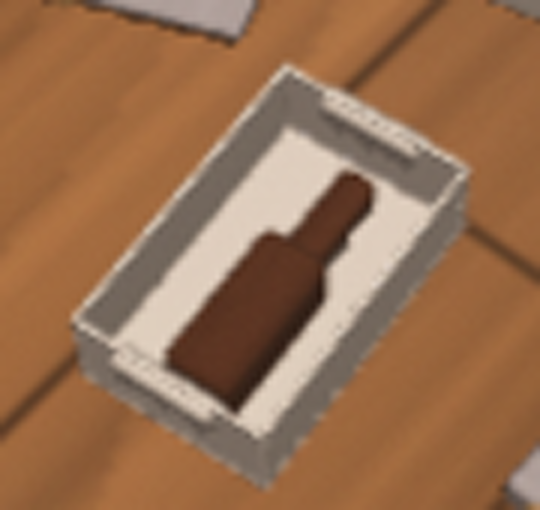

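Run:
```python
from h import *
import pickle
s=pickle.load(open('pics/w7.png.pkl','rb'))
cv=lambda p,o,k:((p[0]+.5)/k-.5+o[0],(p[1]+.5)/k-.5+o[1])
a,b=[wplane(cv(p,(180,250),5),.052,s)[:2] for p in[(72,205),(505,257)]]
d=b-a;u=np.array([-d[1],d[0]])/np.hypot(*d);print(a,b,np.hypot(*d),np.arctan2(d[1],d[0]),(a+b)/2-.08*u)
a,b=[wplane(cv(p,(180,250),5),.0,s)[:2] for p in[(105,85),(495,133)]]; print('bottom right',b)
L=np.array([plane('scene',cv(p,(200,155),6),.052)[:2] for p in [(287,65),(468,168),(265,440),(73,320)]]);print(L,L.mean(0))
c=L[0]+L[1]-L[2]-L[3];print(np.arctan2(c[1],c[0])-np.pi/2)
inc([.4841,.006,.15],0.116)
```

```text
[0.42732752 0.07860822] [0.52302586 0.08953281] 0.09631988152503736 0.1136644258239964 [0.48425028 0.00458674]
bottom right [0.52432965 0.08895277]
[[ 0.42583056  0.07808844]
 [ 0.52288186  0.08784645]
 [ 0.54165368 -0.06937276]
 [ 0.44263998 -0.07969525]] [0.48325152 0.00421672]
0.11247852847335227
tcp [0.4581 0.2918 0.0405] F [-0.3 -1.   5.6] w 0.021 t 7.42 j [-0.82  0.51  0.3   1.79 -0.19  0.87 -0.19]
t [ 0.0434 -0.4763  0.1825] r [-0.0005  0.0007 -0.085 ] rows 7.36503110440333 1.068375447655606
```

Emit:
servo_tool(
  increments=[
    {"tx":0,"ty":0,"tz":0.1,"rx":0,"ry":0,"rz":0,"claw":10},
    {"tx":0,"ty":0,"tz":0.2,"rx":0,"ry":0,"rz":0,"claw":10},
    {"tx":0.042,"ty":-0.477,"tz":0.2,"rx":0,"ry":0,"rz":-0.085,"claw":10},
    {"tx":0.042,"ty":-0.477,"tz":0.2,"rx":0,"ry":0,"rz":-0.085,"claw":10},
    {"tx":0.042,"ty":-0.477,"tz":0.2,"rx":0,"ry":0,"rz":-0.085,"claw":10},
  ],
)

```text
t: 7.83
eef_pos: [0.4684, 0.1671, 0.1394]
tcp_rot: [-0.119, 1.57, -0.0]
wrist_force: [0.6, -0.6, -0.7]
grip_width: 0.021
```

Run:
```python
from h import *
inc([.484,.006,.15],0.114)
```

```text
tcp [0.4684 0.1671 0.1394] F [ 0.6 -0.6 -0.7] w 0.021 t 7.83 j [-0.71  0.3   0.41  1.82 -0.14  1.05 -0.13]
t [ 0.026  -0.2684  0.0177] r [ 0.      0.0006 -0.0027] rows 3.888732504301211 0.034862505047972364
```

Emit:
servo_tool(
  increments=[
    {"tx":0.026,"ty":-0.26,"tz":0,"rx":0,"ry":0,"rz":-0.003,"claw":10},
    {"tx":0.026,"ty":-0.26,"tz":0,"rx":0,"ry":0,"rz":-0.003,"claw":10},
    {"tx":0.026,"ty":-0.26,"tz":0,"rx":0,"ry":0,"rz":-0.003,"claw":10},
    {"tx":0.026,"ty":-0.26,"tz":0,"rx":0,"ry":0,"rz":-0.003,"claw":10},
    {"tx":0.026,"ty":-0.26,"tz":0,"rx":0,"ry":0,"rz":-0.003,"claw":10},
  ],
)

```text
t: 8.25
eef_pos: [0.4838, 0.0017, 0.139]
tcp_rot: [-1.597, 1.565, -1.499]
wrist_force: [-0.5, -1.0, -0.7]
grip_width: 0.0207
```

Run:
```python
from h import *
inc([.484,.006,.115],0.114)
```

```text
tcp [0.4838 0.0017 0.139 ] F [-0.5 -1.  -0.7] w 0.0207 t 8.25 j [-0.45  0.28  0.5   1.86 -0.15  1.04  0.2 ]
t [ 0.0003  0.0071 -0.04  ] r [0.0039 0.0003 0.0106] rows 0.5845008383927268 0.14151915511131077
```

Rotation is slightly off; let it settle, correcting, then verify.

Emit:
servo_tool(
  increments=[
    {"tx":0,"ty":0.003,"tz":-0.03,"rx":0,"ry":0,"rz":0.004,"claw":10},
    {"tx":0,"ty":0.003,"tz":-0.04,"rx":0,"ry":0,"rz":0.004,"claw":10},
    {"tx":0,"ty":0.003,"tz":-0.04,"rx":0,"ry":0,"rz":0.004,"claw":10},
    {"tx":0,"ty":0.003,"tz":-0.04,"rx":0,"ry":0,"rz":0.004,"claw":10},
    {"tx":0,"ty":0.003,"tz":-0.04,"rx":0,"ry":0,"rz":0.004,"claw":10},
  ],
)

```text
t: 8.67
eef_pos: [0.4842, 0.0143, 0.1151]
tcp_rot: [-0.674, 1.571, -0.556]
wrist_force: [0.3, 0.3, -0.7]
grip_width: 0.0209
```

Run:
```python
from h import *
inc([.484,.006,.09],0.114)
snap('scene','pics/s11.png');snap('side','pics/d11.png')
snap('wrist','pics/w11.png');
a=cv2.imread('pics/s11.png')[130:250,190:310];b=cv2.imread('pics/d11.png')[145:245,180:300]
cv2.imwrite('pics/c11.png',np.hstack([cv2.resize(a,(400,400),interpolation=2),cv2.resize(b,(400,400),interpolation=2)]))
inc([.484,.006,.09],0.114)
```

```text
tcp [0.4842 0.0143 0.1151] F [ 0.3  0.3 -0.7] w 0.0209 t 8.67 j [-0.45  0.31  0.48  1.88 -0.17  0.98  0.22]
t [-0.0003 -0.0138 -0.0419] r [ 0.      0.0001 -0.003 ] rows 0.6343491697112428 0.038169833321890334
tcp [0.4845 0.014  0.1155] F [-0.3 -0.1 -0.3] w 0.0212 t 8.82 j [-0.45  0.31  0.48  1.88 -0.17  0.98  0.22]
t [-0.0009 -0.0134 -0.0425] r [-0.0001  0.0007 -0.0027] rows 0.6412848629019391 0.03508431396136337
```

View pics/c11.png

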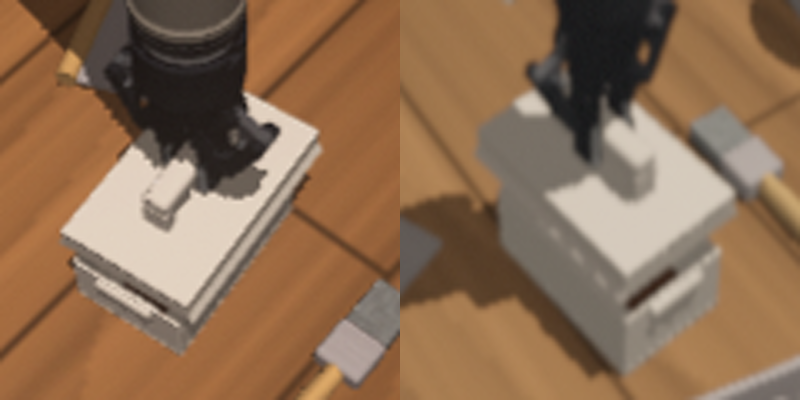

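View pics/w11.png

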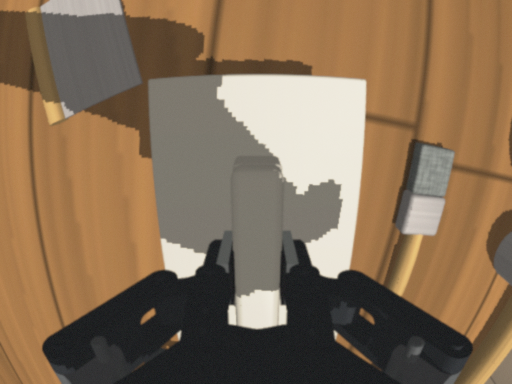

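Emit:
servo_tool(
  increments=[
    {"tx":-0.001,"ty":-0.0136,"tz":0,"rx":0,"ry":0,"rz":-0.003,"claw":10},
    {"tx":-0.001,"ty":-0.0136,"tz":0,"rx":0,"ry":0,"rz":-0.003,"claw":10},
    {"tx":-0.001,"ty":-0.0136,"tz":-0.02,"rx":0,"ry":0,"rz":-0.003,"claw":10},
    {"tx":-0.001,"ty":-0.0136,"tz":-0.02,"rx":0,"ry":0,"rz":-0.003,"claw":10},
    {"tx":-0.001,"ty":-0.0136,"tz":-0.02,"rx":0,"ry":0,"rz":-0.003,"claw":10},
  ],
)

```text
t: 9.23
eef_pos: [0.4828, 0.0051, 0.1026]
tcp_rot: [-3.096, 1.569, -2.984]
wrist_force: [0.5, 0.9, -0.8]
grip_width: 0.0206
```

Run:
```python
from h import *
inc([.484,.006,.09],0.114)
snap('scene','pics/s12.png');snap('side','pics/d12.png')
a=cv2.imread('pics/s12.png')[130:250,190:310];b=cv2.imread('pics/d12.png')[145:245,180:300]
cv2.imwrite('pics/c12.png',np.hstack([cv2.resize(a,(400,400),interpolation=2),cv2.resize(b,(400,400),interpolation=2)]))
inc([.484,.006,.09],0.114)
```

```text
tcp [0.4828 0.0051 0.1026] F [ 0.5  0.9 -0.8] w 0.0206 t 9.23 j [-0.44  0.33  0.48  1.9  -0.18  0.96  0.24]
t [ 0.002   0.0014 -0.0211] r [ 0.0002 -0.001   0.0012] rows 0.30531848985895854 0.020002230190589866
tcp [0.4836 0.0053 0.1033] F [-0.4 -0.1 -0.2] w 0.0205 t 9.33 j [-0.44  0.33  0.48  1.9  -0.18  0.96  0.24]
t [ 0.0006  0.0011 -0.0222] r [0.     0.0003 0.001 ] rows 0.31927230335542356 0.012630437737785043
```

View pics/c12.png

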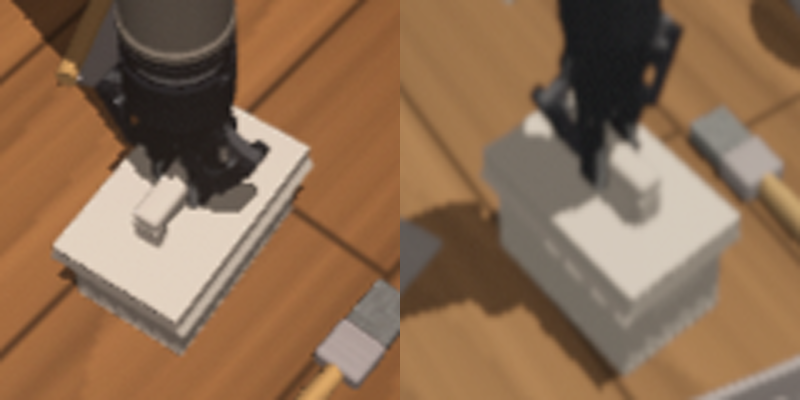

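Emit:
servo_tool(
  increments=[
    {"tx":0.0006,"ty":0.001,"tz":-0.012,"rx":0,"ry":0,"rz":0.001,"claw":10},
    {"tx":0.0006,"ty":0.001,"tz":-0.02,"rx":0,"ry":0,"rz":0.001,"claw":10},
    {"tx":0.0006,"ty":0.001,"tz":-0.022,"rx":0,"ry":0,"rz":0.001,"claw":10},
    {"tx":0.0006,"ty":0.001,"tz":-0.022,"rx":0,"ry":0,"rz":0.001,"claw":10},
  ],
)

```text
t: 9.67
eef_pos: [0.4832, 0.0061, 0.0891]
tcp_rot: [-3.115, 1.569, -3.001]
wrist_force: [0.0, 0.2, -0.7]
grip_width: 0.021
```

Run:
```python
from h import *
inc([.484,.006,.0725],0.114)
```

```text
tcp [0.4832 0.0061 0.0891] F [ 0.   0.2 -0.7] w 0.021 t 9.67 j [-0.43  0.35  0.47  1.91 -0.2   0.93  0.25]
t [ 0.0014 -0.0002 -0.0276] r [ 0.0001 -0.001  -0.0003] rows 0.3975029390159397 0.013628391073852492
```

Emit:
servo_tool(
  increments=[
    {"tx":0.001,"ty":0,"tz":-0.004,"rx":0,"ry":0,"rz":0,"claw":10},
    {"tx":0.001,"ty":0,"tz":-0.008,"rx":0,"ry":0,"rz":0,"claw":10},
    {"tx":0.001,"ty":0,"tz":-0.012,"rx":0,"ry":0,"rz":0,"claw":10},
  ],
)

```text
t: 9.92
eef_pos: [0.4858, 0.006, 0.0842]
tcp_rot: [0.183, 1.568, 0.296]
wrist_force: [-1.7, -0.0, 8.8]
grip_width: 0.0207
```

Emit:
servo_tool(
  increments=[
    {"tx":0,"ty":0,"tz":-0.004,"rx":0,"ry":0,"rz":0,"claw":10},
    {"tx":0,"ty":0,"tz":-0.008,"rx":0,"ry":0,"rz":0,"claw":10},
  ],
)

```text
t: 10.08
eef_pos: [0.4855, 0.006, 0.0785]
tcp_rot: [0.071, 1.568, 0.184]
wrist_force: [0.8, 0.3, -2.2]
grip_width: 0.021
```

Emit:
servo_tool(
  increments=[
    {"tx":0,"ty":0,"tz":-0.004,"rx":0,"ry":0,"rz":0,"claw":10},
    {"tx":0,"ty":0,"tz":-0.008,"rx":0,"ry":0,"rz":0,"claw":10},
  ],
)

```text
t: 10.25
eef_pos: [0.4836, 0.0063, 0.0721]
tcp_rot: [3.035, 1.569, -3.133]
wrist_force: [-0.5, -0.7, 1.1]
grip_width: 0.0208
```

Emit:
servo_tool(
  increments=[
    {"tx":0,"ty":0,"tz":-0.004,"rx":0,"ry":0,"rz":0,"claw":10},
    {"tx":0,"ty":0,"tz":-0.006,"rx":0,"ry":0,"rz":0,"claw":10},
  ],
)

```text
t: 10.42
eef_pos: [0.4836, 0.0063, 0.0719]
tcp_rot: [2.392, 1.567, 2.506]
wrist_force: [-13.0, 0.7, 32.9]
grip_width: 0.0207
```

Run:
```python
from h import *
inc([.484,.006,.0725],0.114)
snap('scene','pics/s13.png');snap('side','pics/d13.png')
a=cv2.imread('pics/s13.png')[130:250,190:310];b=cv2.imread('pics/d13.png')[145:245,180:300]
cv2.imwrite('pics/c13.png',np.hstack([cv2.resize(a,(400,400),interpolation=2),cv2.resize(b,(400,400),interpolation=2)]))
```

```text
tcp [0.4836 0.0063 0.0719] F [-13.    0.7  32.9] w 0.0207 t 10.42 j [-0.42  0.38  0.46  1.93 -0.22  0.89  0.27]
t [ 0.0007 -0.0005  0.001 ] r [-0.0013 -0.0017 -0.0004] rows 0.018826170480001434 0.02687484806459483
```

View pics/c13.png

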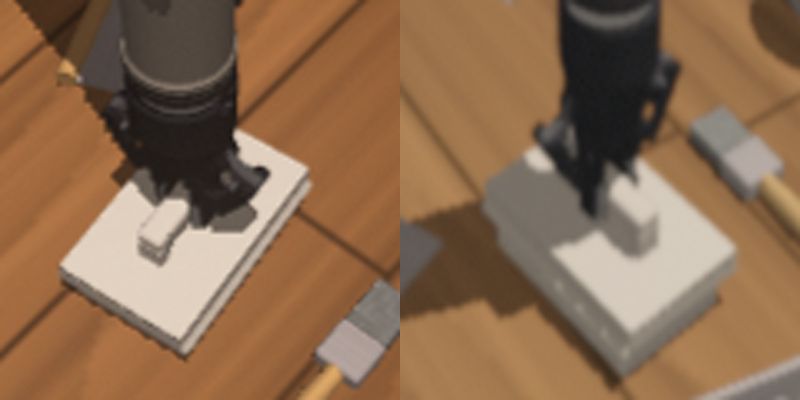

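Emit:
servo_tool(
  grip_force=110,
  increments=[
    {"tx":0,"ty":0,"tz":0.006,"rx":0,"ry":0,"rz":0,"claw":5},
    {"tx":0,"ty":0,"tz":0.006,"rx":0,"ry":0,"rz":0,"claw":5},
    {"tx":0,"ty":0,"tz":0.03,"rx":0,"ry":0,"rz":0,"claw":5},
    {"tx":0,"ty":0,"tz":0.06,"rx":0,"ry":0,"rz":0,"claw":5},
    {"tx":0,"ty":0,"tz":0.1,"rx":0,"ry":0,"rz":0,"claw":5},
  ],
)

```text
t: 10.93
eef_pos: [0.4819, 0.0061, 0.1272]
tcp_rot: [-3.06, 1.564, -2.945]
wrist_force: [0.5, 0.1, -3.8]
grip_width: 0.0201
```

Emit:
servo_tool(
  increments=[
    {"tx":0,"ty":0,"tz":0.06,"rx":0,"ry":0,"rz":0,"claw":5},
    {"tx":0,"ty":0,"tz":0.12,"rx":0,"ry":0,"rz":0,"claw":5},
    {"tx":0,"ty":0,"tz":0.18,"rx":0,"ry":0,"rz":0,"claw":5},
    {"tx":0,"ty":0,"tz":0.2,"rx":0,"ry":0,"rz":0,"claw":5},
    {"tx":0,"ty":0,"tz":0.2,"rx":0,"ry":0,"rz":0,"claw":5},
  ],
)

```text
t: 11.35
eef_pos: [0.4868, 0.006, 0.2522]
tcp_rot: [-0.02, 1.563, 0.094]
wrist_force: [1.0, 0.5, -3.5]
grip_width: 0.0203
```

Run:
```python
from h import *
snap('side','pics/d14.png');s=snap('scene','pics/s14.png')
a=cv2.imread('pics/s14.png')[60:260,170:370];b=cv2.imread('pics/d14.png')[60:260,150:350]
cv2.imwrite('pics/c14.png',np.hstack([cv2.resize(a,(400,400),interpolation=2),cv2.resize(b,(400,400),interpolation=2)]))
inc([.52,-.27,.30],1.51)
```

```text
tcp [0.4836 0.0062 0.2478] F [-0.2 -0.2 -5.6] w 0.0204 t 11.45 j [-0.48  0.18  0.51  1.69 -0.09  1.3   0.16]
t [ 0.0607 -0.4604  0.087 ] r [ 0.0012 -0.0012  0.8884] rows 6.7973432678682615 11.166776680311093
```

View pics/c14.png

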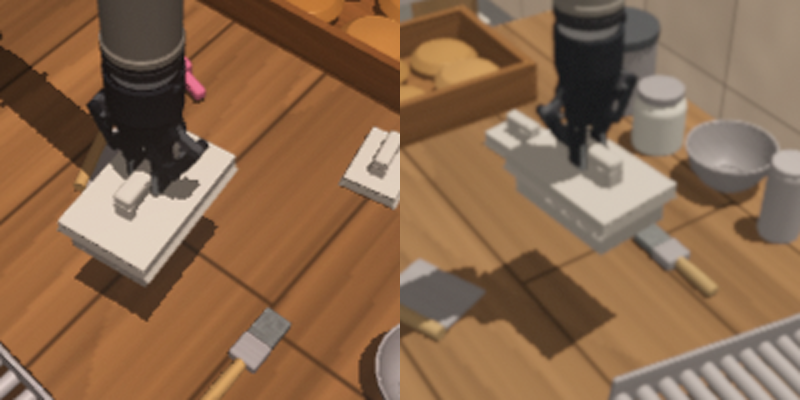

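Run:
```python
from h import *
cv=lambda p,o,k:((p[0]+.5)/k-.5+o[0],(p[1]+.5)/k-.5+o[1])
for z in(.068,.0735):
  print(z,[plane('scene',cv(p,(95,205),3.5),z).round(4)[:2] for p in[(590,437),(430,592)]],[plane('side',cv(p,(245,200),4),z).round(4)[:2] for p in[(518,32),(680,170)]])
for z in(.131,): print(z,[plane('scene',cv(p,(95,205),3.5),z).round(4)[:2] for p in[(28,160),(193,28)]],[plane('side',cv(p,(245,200),4),z).round(4)[:2] for p in[(192,385),(50,200)]])
s=cv2.imread('pics/s14.png'); d=cv2.imread('pics/d14.png')
cv2.imwrite('pics/c15.png',cv2.resize(s[335:384,190:270],None,fx=8,fy=8,interpolation=2))
cv2.imwrite('pics/c16.png',cv2.resize(d[200:270,360:425],None,fx=8,fy=8,interpolation=2))
```

```text
0.068 [array([ 0.7332, -0.2255]), array([ 0.7177, -0.349 ])] [array([ 0.7404, -0.2248]), array([ 0.7324, -0.3576])]
0.0735 [array([ 0.7338, -0.2264]), array([ 0.7184, -0.349 ])] [array([ 0.7352, -0.2278]), array([ 0.7272, -0.3596])]
0.131 [array([ 0.3704, -0.3336]), array([ 0.3787, -0.206 ])] [array([ 0.3689, -0.3335]), array([ 0.3784, -0.2053])]
```

View pics/c15.png

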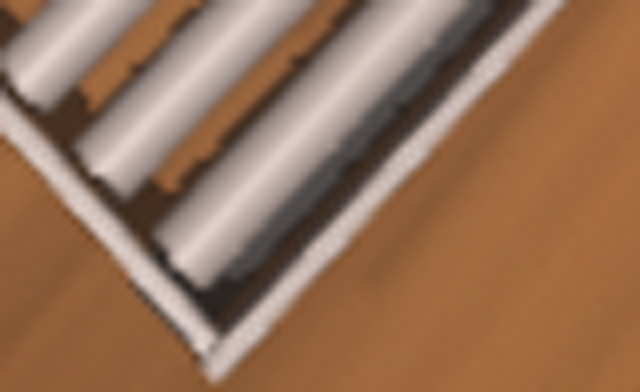

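View pics/c16.png

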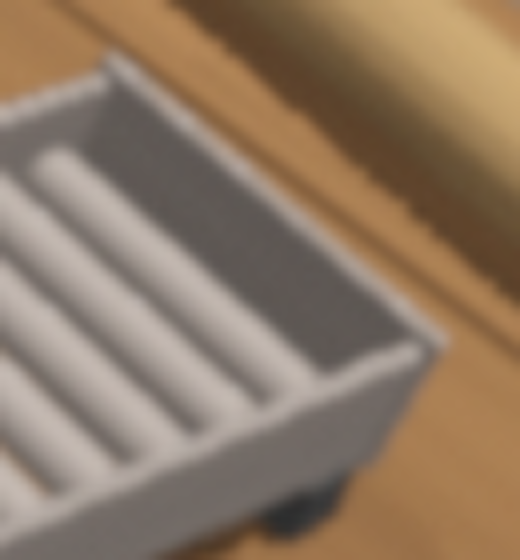

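Run:
```python
from h import *
cv=lambda p,o,k:((p[0]+.5)/k-.5+o[0],(p[1]+.5)/k-.5+o[1])
print(tri(cv((213,380),(190,335),8),cv((446,345),(360,200),8)))
z=.0735
A=plane('scene',cv((213,380),(190,335),8),z);B=plane('side',cv((446,345),(360,200),8),z);print(A,B)
C=plane('side',cv((112,52),(360,200),8),z);print(C)
inc([.5,-.2,.30],1.51)
s=readout.observe()
x=s['qpos'];print(x)
```

```text
(array([ 0.72664138, -0.3615926 ,  0.07398576]), np.float64(0.13342550529552386))
[ 0.72651677 -0.36137206  0.0735    ] [ 0.72715407 -0.36163079  0.0735    ]
[ 0.73832195 -0.22314372  0.0735    ]
tcp [0.4836 0.0062 0.2478] F [-0.2 -0.2 -5.6] w 0.0204 t 11.45 j [-0.48  0.18  0.51  1.69 -0.09  1.3   0.16]
t [ 0.0273 -0.3437  0.087 ] r [ 0.0012 -0.0012  0.8884] rows 5.116217263923953 11.166776680311093
[-0.48208778  0.18164736  0.50904702  1.68806376 -0.09128814  1.29802336
  0.15934086]
```

Emit:
servo_tool(
  increments=[
    {"tx":0,"ty":-0.1,"tz":0.04,"rx":0,"ry":0,"rz":-0.08,"claw":5},
    {"tx":0.01,"ty":-0.14,"tz":0.04,"rx":0,"ry":0,"rz":-0.16,"claw":5},
    {"tx":0.02,"ty":-0.18,"tz":0.04,"rx":0,"ry":0,"rz":-0.24,"claw":5},
    {"tx":0.02,"ty":-0.21,"tz":0.04,"rx":0,"ry":0,"rz":-0.32,"claw":5},
    {"tx":0.02,"ty":-0.24,"tz":0.04,"rx":0,"ry":0,"rz":-0.4,"claw":5},
  ],
)

```text
t: 11.87
eef_pos: [0.4947, -0.1396, 0.2703]
tcp_rot: [-2.623, 1.565, 3.141]
wrist_force: [-0.1, 0.5, -4.6]
grip_width: 0.0202
```

Emit:
servo_tool(
  increments=[
    {"tx":0,"ty":-0.03,"tz":0,"rx":0,"ry":0,"rz":-0.08,"claw":5},
    {"tx":0.01,"ty":-0.06,"tz":0,"rx":0,"ry":0,"rz":-0.16,"claw":5},
    {"tx":0.02,"ty":-0.1,"tz":0,"rx":0,"ry":0,"rz":-0.24,"claw":5},
    {"tx":0.03,"ty":-0.15,"tz":0,"rx":0,"ry":0,"rz":-0.32,"claw":5},
    {"tx":0.04,"ty":-0.2,"tz":0,"rx":0,"ry":0,"rz":-0.4,"claw":5},
  ],
)

```text
t: 12.28
eef_pos: [0.5197, -0.2573, 0.2696]
tcp_rot: [-2.513, 1.564, 2.63]
wrist_force: [0.6, -0.2, -2.7]
grip_width: 0.0203
```

Run:
```python
from h import *
inc([.5205,-.279,.24],1.504,[-0.1733, 0.0116, -0.985])
```

```text
tcp [ 0.5197 -0.2573  0.2696] F [ 0.6 -0.2 -2.7] w 0.0203 t 12.28 j [-0.12  0.45  0.83  1.39 -0.33  1.45 -0.44]
t [ 0.0013 -0.0362 -0.0493] r [-0.0232  0.1074 -0.3156] rows 0.8804633860984586 4.200111596438698
```

Emit:
servo_tool(
  increments=[
    {"tx":0,"ty":-0.026,"tz":0,"rx":-0.005,"ry":0.027,"rz":-0.079,"claw":5},
    {"tx":0,"ty":-0.026,"tz":0,"rx":-0.011,"ry":0.054,"rz":-0.158,"claw":5},
    {"tx":0,"ty":-0.026,"tz":0,"rx":-0.017,"ry":0.08,"rz":-0.237,"claw":5},
    {"tx":0,"ty":-0.026,"tz":0,"rx":-0.023,"ry":0.107,"rz":-0.316,"claw":5},
    {"tx":0,"ty":-0.026,"tz":0,"rx":-0.023,"ry":0.107,"rz":-0.316,"claw":5},
  ],
)

```text
t: 12.7
eef_pos: [0.5208, -0.2722, 0.2686]
tcp_rot: [-1.556, 1.393, 3.092]
wrist_force: [1.3, 0.3, -3.7]
grip_width: 0.0205
```

Emit:
servo_tool(
  increments=[
    {"tx":0,"ty":0,"tz":0,"rx":0,"ry":0,"rz":0,"claw":5},
    {"tx":0,"ty":0,"tz":0,"rx":0,"ry":0,"rz":0,"claw":5},
  ],
)

```text
t: 12.87
eef_pos: [0.5198, -0.2734, 0.2715]
tcp_rot: [-1.552, 1.398, 3.099]
wrist_force: [-0.3, -0.0, -3.1]
grip_width: 0.0202
```

Run:
```python
from h import *
inc([.5205,-.279,.22],1.504,[-0.1733, 0.0116, -0.985])
snap('wrist','pics/w15.png');snap('side','pics/d15.png')
```

```text
tcp [ 0.5198 -0.2734  0.2715] F [-0.3 -0.  -3.1] w 0.0202 t 12.87 j [-0.09  0.62  0.93  1.2  -0.37  1.67 -0.88]
t [ 0.0012 -0.0094 -0.0858] r [ 0.0021  0.0011 -0.004 ] rows 1.2425971371301696 0.0585631046143275
```

View pics/w15.png

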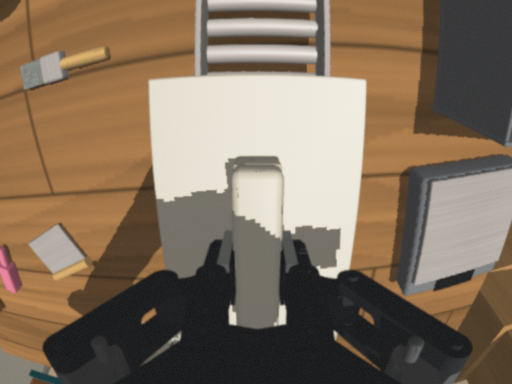

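View pics/d15.png

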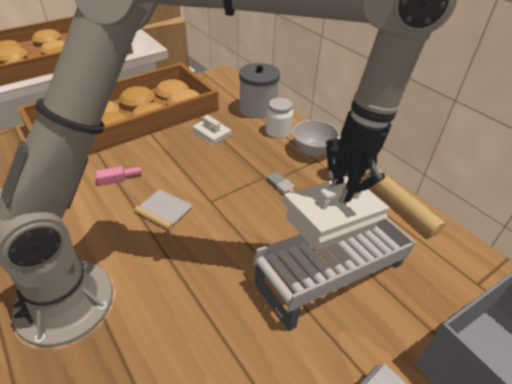

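Run:
```python
from h import *
import pickle
s=pickle.load(open('pics/w15.png.pkl','rb'))
for y in (70,20):
  for z in(.090,):
    a=wplane((196,y),z,s);b=wplane((328.5,y),z,s);m=(a+b)/2;print(a[:2],b[:2],m, 'line y at x',-.2695-.0657*(m[0]-.374))
```

```text
[ 0.60136777 -0.2185812 ] [ 0.5940661  -0.34990509] [ 0.59771693 -0.28424314  0.09      ] line y at x -0.28419820260372286
[ 0.65206388 -0.22309834] [ 0.64527175 -0.35126237] [ 0.64866782 -0.28718036  0.09      ] line y at x -0.2875456754838397
```

Agreement within 0.5 mm on the midline. Lowering.

Emit:
servo_tool(
  increments=[
    {"tx":0.001,"ty":-0.0094,"tz":-0.03,"rx":0.002,"ry":0.001,"rz":-0.004,"claw":5},
    {"tx":0.001,"ty":-0.0094,"tz":-0.07,"rx":0.002,"ry":0.001,"rz":-0.004,"claw":5},
    {"tx":0.001,"ty":-0.0094,"tz":-0.11,"rx":0.002,"ry":0.001,"rz":-0.004,"claw":5},
    {"tx":0.001,"ty":-0.0094,"tz":-0.145,"rx":0.002,"ry":0.001,"rz":-0.004,"claw":5},
    {"tx":0.001,"ty":-0.0094,"tz":-0.145,"rx":0.002,"ry":0.001,"rz":-0.004,"claw":5},
  ],
)

```text
t: 13.38
eef_pos: [0.5188, -0.2766, 0.1822]
tcp_rot: [-1.595, 1.393, 3.05]
wrist_force: [-0.1, 1.0, -5.8]
grip_width: 0.0202
```

Emit:
servo_tool(
  increments=[
    {"tx":0,"ty":0,"tz":0,"rx":0,"ry":0,"rz":0,"claw":5},
  ],
)

```text
t: 13.47
eef_pos: [0.5203, -0.2783, 0.186]
tcp_rot: [-1.574, 1.397, 3.071]
wrist_force: [0.4, -0.9, -2.7]
grip_width: 0.0203
```

Run:
```python
from h import *
inc([.5205,-.279,.1576],1.504,[-0.1733, 0.0116, -0.985])
snap('side','pics/d16.png')
cv2.imwrite('pics/c17.png',cv2.resize(cv2.imread('pics/d16.png')[150:320,240:420],None,fx=3.5,fy=3.5,interpolation=2))
```

```text
tcp [ 0.5203 -0.2783  0.186 ] F [ 0.4 -0.9 -2.7] w 0.0203 t 13.47 j [-0.09  0.68  0.9   1.34 -0.41  1.5  -0.85]
t [ 0.0003 -0.0011 -0.0474] r [-0.0003  0.0008  0.0006] rows 0.6818038534505688 0.01315766255800025
```

View pics/c17.png

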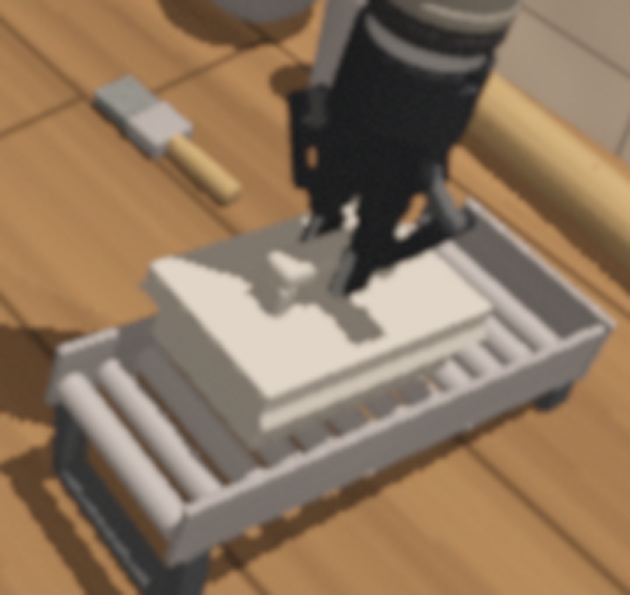

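Emit:
servo_tool(
  increments=[
    {"tx":0,"ty":0,"tz":-0.015,"rx":0,"ry":0,"rz":0,"claw":5},
    {"tx":0,"ty":0,"tz":-0.03,"rx":0,"ry":0,"rz":0,"claw":5},
    {"tx":0,"ty":-0.001,"tz":-0.038,"rx":0,"ry":0,"rz":0,"claw":5},
    {"tx":0,"ty":-0.001,"tz":-0.038,"rx":0,"ry":0,"rz":0,"claw":5},
  ],
)

```text
t: 13.85
eef_pos: [0.5205, -0.2792, 0.1623]
tcp_rot: [-1.571, 1.397, 3.073]
wrist_force: [-0.5, 0.6, -4.1]
grip_width: 0.0201
```

Emit:
servo_tool(
  increments=[
    {"tx":0,"ty":0,"tz":-0.004,"rx":0,"ry":0,"rz":0,"claw":5},
    {"tx":0,"ty":0,"tz":-0.004,"rx":0,"ry":0,"rz":0,"claw":5},
  ],
)

```text
t: 14.02
eef_pos: [0.521, -0.2798, 0.1609]
tcp_rot: [-1.563, 1.399, 3.081]
wrist_force: [0.2, 0.1, -3.1]
grip_width: 0.02
```

Emit:
servo_tool(
  increments=[
    {"tx":0,"ty":0,"tz":-0.004,"rx":0,"ry":0,"rz":0,"claw":5},
    {"tx":0,"ty":0,"tz":-0.004,"rx":0,"ry":0,"rz":0,"claw":5},
  ],
)

```text
t: 14.18
eef_pos: [0.5214, -0.28, 0.1592]
tcp_rot: [-1.559, 1.4, 3.085]
wrist_force: [0.5, 0.2, -2.0]
grip_width: 0.0205
```

Emit:
servo_tool(
  increments=[
    {"tx":0,"ty":0,"tz":-0.003,"rx":0,"ry":0,"rz":0,"claw":5},
    {"tx":0,"ty":0,"tz":-0.003,"rx":0,"ry":0,"rz":0,"claw":5},
  ],
)

```text
t: 14.35
eef_pos: [0.5223, -0.2801, 0.1588]
tcp_rot: [-1.557, 1.402, 3.088]
wrist_force: [1.1, 1.2, 4.0]
grip_width: 0.0204
```

Emit:
servo_tool(
  increments=[
    {"tx":0,"ty":0,"tz":-0.002,"rx":0,"ry":0,"rz":0,"claw":5},
    {"tx":0,"ty":0,"tz":-0.002,"rx":0,"ry":0,"rz":0,"claw":5},
  ],
)

```text
t: 14.52
eef_pos: [0.5229, -0.2802, 0.1586]
tcp_rot: [-1.555, 1.404, 3.09]
wrist_force: [1.6, 1.5, 8.9]
grip_width: 0.0203
```

Run:
```python
from h import *
inc([.5205,-.279,.1576],1.504,[-0.1733, 0.0116, -0.985])
snap('side','pics/d18.png')
cv2.imwrite('pics/c18.png',cv2.resize(cv2.imread('pics/d18.png')[150:320,240:420],None,fx=3.5,fy=3.5,interpolation=2))
```

```text
tcp [ 0.5229 -0.2802  0.1586] F [1.6 1.5 8.9] w 0.0203 t 14.52 j [-0.09  0.7   0.89  1.38 -0.43  1.44 -0.84]
t [-0.0041  0.002  -0.0017] r [0.002  0.0049 0.0003] rows 0.06988001436904352 0.06622309209835799
```

View pics/c18.png

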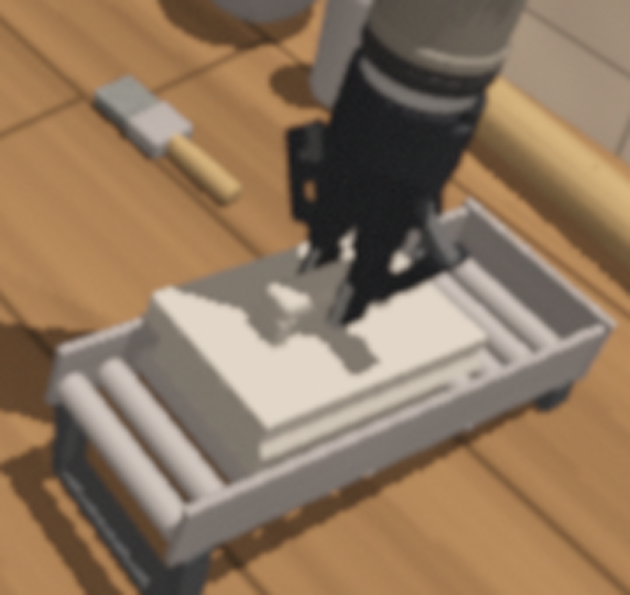

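Emit:
servo_tool(
  increments=[
    {"tx":0,"ty":0,"tz":0.004,"rx":0,"ry":0,"rz":0,"claw":5},
    {"tx":0,"ty":0,"tz":0.004,"rx":0,"ry":0,"rz":0,"claw":60},
    {"tx":0,"ty":0,"tz":0.004,"rx":0,"ry":0,"rz":0,"claw":60},
    {"tx":0,"ty":0,"tz":0.004,"rx":0,"ry":0,"rz":0,"claw":60},
    {"tx":0,"ty":0,"tz":0.03,"rx":0,"ry":0,"rz":0,"claw":60},
  ],
)

```text
t: 14.98
eef_pos: [0.5193, -0.2783, 0.1707]
tcp_rot: [-1.581, 1.393, 3.063]
wrist_force: [0.2, 0.3, 0.6]
grip_width: 0.0599
```

Emit:
servo_tool(
  increments=[
    {"tx":-0.02,"ty":0,"tz":0.07,"rx":0,"ry":0,"rz":0,"claw":60},
    {"tx":-0.04,"ty":0,"tz":0.14,"rx":0,"ry":0,"rz":0,"claw":60},
    {"tx":-0.06,"ty":0,"tz":0.18,"rx":0,"ry":0,"rz":0,"claw":60},
    {"tx":-0.06,"ty":0,"tz":0.18,"rx":0,"ry":0,"rz":0,"claw":60},
  ],
)

```text
t: 15.32
eef_pos: [0.4837, -0.2838, 0.2887]
tcp_rot: [-1.524, 1.407, 3.115]
wrist_force: [-0.6, -0.7, 0.4]
grip_width: 0.0599
```

Run:
```python
from h import *
snap('side','pics/d19.png');snap('scene','pics/s19.png');snap('wrist','pics/w19.png')
a=cv2.imread('pics/s19.png')[184:384,90:290];b=cv2.imread('pics/d19.png')[150:350,240:440]
cv2.imwrite('pics/c19.png',np.hstack([cv2.resize(a,(400,400),interpolation=2),cv2.resize(b,(400,400),interpolation=2)]))
print(readout.observe()['t'],readout.observe()['wrist_force'])
```

```text
15.4667 [-0.37792864 -0.32266923 -0.73296181]
```

View pics/c19.png

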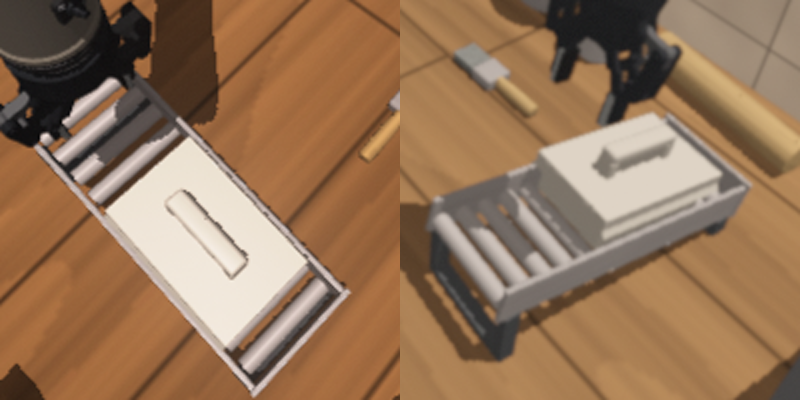

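View pics/w19.png

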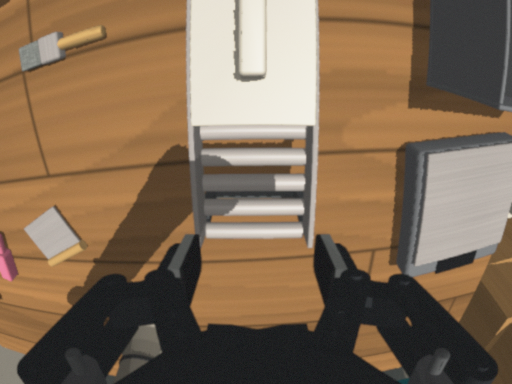

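Running down. Wait for it to come to rest.

Emit:
servo_tool(
  increments=[
    {"tx":0,"ty":0,"tz":0,"rx":0,"ry":0,"rz":0,"claw":60},
    {"tx":0,"ty":0,"tz":0,"rx":0,"ry":0,"rz":0,"claw":60},
    {"tx":0,"ty":0,"tz":0,"rx":0,"ry":0,"rz":0,"claw":60},
    {"tx":0,"ty":0,"tz":0,"rx":0,"ry":0,"rz":0,"claw":60},
    {"tx":0,"ty":0,"tz":0,"rx":0,"ry":0,"rz":0,"claw":60},
  ],
)

```text
t: 15.88
eef_pos: [0.485, -0.2795, 0.2811]
tcp_rot: [-1.565, 1.398, 3.079]
wrist_force: [0.3, -0.0, -0.9]
grip_width: 0.0599
```

Emit:
servo_tool(
  increments=[
    {"tx":0,"ty":0,"tz":0,"rx":0,"ry":0,"rz":0,"claw":60},
    {"tx":0,"ty":0,"tz":0,"rx":0,"ry":0,"rz":0,"claw":60},
    {"tx":0,"ty":0,"tz":0,"rx":0,"ry":0,"rz":0,"claw":60},
    {"tx":0,"ty":0,"tz":0,"rx":0,"ry":0,"rz":0,"claw":60},
    {"tx":0,"ty":0,"tz":0,"rx":0,"ry":0,"rz":0,"claw":60},
  ],
)

```text
t: 16.3
eef_pos: [0.485, -0.2798, 0.2818]
tcp_rot: [-1.563, 1.399, 3.081]
wrist_force: [-0.7, 0.8, 0.6]
grip_width: 0.06
```

Emit:
servo_tool(
  increments=[
    {"tx":0,"ty":0,"tz":0,"rx":0,"ry":0,"rz":0,"claw":60},
    {"tx":0,"ty":0,"tz":0,"rx":0,"ry":0,"rz":0,"claw":60},
    {"tx":0,"ty":0,"tz":0,"rx":0,"ry":0,"rz":0,"claw":60},
    {"tx":0,"ty":0,"tz":0,"rx":0,"ry":0,"rz":0,"claw":60},
    {"tx":0,"ty":0,"tz":0,"rx":0,"ry":0,"rz":0,"claw":60},
  ],
)

```text
t: 16.72
eef_pos: [0.485, -0.2797, 0.2818]
tcp_rot: [-1.563, 1.399, 3.081]
wrist_force: [0.2, -1.1, 0.1]
grip_width: 0.0597
```

Run:
```python
from h import *
snap('side','pics/d20.png');_,a0=snap('scene','pics/s20.png')
a=cv2.imread('pics/s20.png')[184:384,90:290];b=cv2.imread('pics/d20.png')[150:350,240:440]
cv2.imwrite('pics/c20.png',np.hstack([cv2.resize(a,(400,400),interpolation=2),cv2.resize(b,(400,400),interpolation=2)]))
_,a1=snap('scene','pics/s21.png');print(np.abs(a1.astype(int)-a0).mean(),readout.observe()['t'])
```

```text
0.690582275390625 16.8667
```

View pics/c20.png

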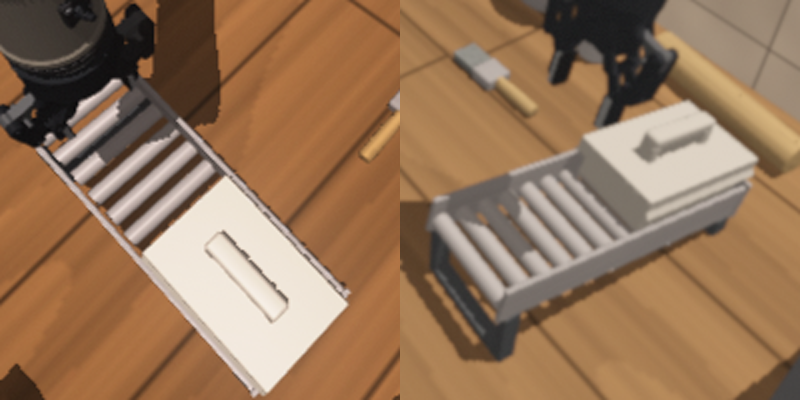

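Run:
```python
from h import *
f=lambda p,o:((p[0]+.5)/2-.5+o[0],(p[1]+.5)/2-.5+o[1])
O=np.array([.725,-.2925,.0487]);y=-.067;t=np.radians(10)
xb=np.array([np.cos(t)*np.cos(y),np.cos(t)*np.sin(y),-np.sin(t)]);yb=np.array([-np.sin(y),np.cos(y),0]);zb=np.cross(xb,yb)
B=np.stack([xb,yb,zb]);Q=[]
for a,b in [((226,177),(182,133)),((349,297),(290,103)),((263,390),(357,160)),((145,252),(242,218))]:
    X,r=tri(f(a,(90,184)),f(b,(240,150)));Q.append(B@(X-O));print(Q[-1].round(4),round(r,2))
print(np.mean(Q,0))
```

```text
[-0.1708  0.0542  0.0596] 1.08
[0.0053 0.0542 0.0583] 2.92
[ 0.0029 -0.0585  0.0588] 0.49
[-0.1736 -0.0555  0.0337] 0.55
[-0.08405039 -0.00137306  0.05259722]
```

Run:
```python
from h import *
print(ticket.hand_in())
```

```text
the job is handed in; nothing more can be done
None
```

The closed tub, with the mould inside, is resting against the stop at the low end of the rack. I handed the job in at about 17 s of the 64 s allowed. The hand-in reports no verdict.

**What I did:**
- I laid the mould in the tub.
- I pressed the lid down by its handle. Resistance rose to about 9 N, gave way as the lid snapped, and then I met a hard stop at 33 N.
- I carried the closed tub by the handle, tilted 10 degrees, and set it on the upper half of the rack at about x = -0.22 m. On contact it pressed on the rollers with about 13 N. I opened the fingers and it ran down by itself.

**Last checks:**
- **Tub position:** the images put the lid at x = -0.084 m and y = -0.001 m in the bed frame, within the limits.
- **Lid height:** three of the four lid corners sit 58 to 60 mm above the rollers, against 56 mm expected for a snapped lid. The fourth read 34 mm; I took this as having picked the skirt's lower edge, but I did not measure it again.
- **Measurement error:** one corner had a 2.9-pixel mismatch between the two views, so these figures are only good to a few millimetres.
- **At rest:** two pictures 0.05 s apart were nearly identical, so the tub showed no movement, and the gripper was clear of everything.
- **Bystanders:** I never touched the brush, the smaller lid or the pink look-alike. I did not measure their positions at the end.

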